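# Reassemble a coffee grinder after cleaning: burr ring, bean hopper, grind dial

## Robot

A 7-joint arm with a two-finger parallel gripper is mounted at the origin on the work surface; the furniture and walls round the work are solid. World frame = base frame: x ahead of the robot, y to its left, z up, the work surface at z = 0. Lengths are in m, angles in rad, forces in N, time in s.
With the tool pointing down it reaches from about 0.4 to 0.875 m from the base axis. Payload 19.3 kg.
Tool frame: the origin (TCP) lies at the very end of the fingers, on their centre line; the grasp point (between the pads) lies 19 mm behind it; z points along the fingers, y is the line along which they close (so a half turn about z gives the same grasp; the last joint's range is limited). The gripper opens to 85 mm and grips with 20 to 120 N. Pads are 22 mm wide; open, the fingers measure 114 mm over their backs; the gripper's body (76 mm by 85 mm) begins 54 mm behind the grasp point. The pads swing forward as they close: fully open they stand 13 mm farther back than shut.
Start: joints at [-1.296, 0.521, -0.036, 1.599, 0.021, 1.021, -0.113], TCP at [0.211, 0.588, 0.231] pointing down, gripper open.
Joint ranges: [-2.91, 2.91], [-0.3, 2.13], [-1.5, 1.42], [0.17, 2.43], [-1.26, 4.41], [0.16, 1.93], [-2.52, 2.52]. Speed limits (rad/s): [1.89, 1.89, 2.39, 2.39, 3.01, 3.01, 3.01].

## Interface

Orientations are given as [roll, pitch, yaw] about the fixed x, y, z axes, in that order (R = Rz(yaw) Ry(pitch) Rx(roll)).
In Python, from workcell import monitor, optics, workorder gives the robot as it stands.
- The arm moves only by the tool apply_moves, never from a script. Its arguments are lists of equal length, an entry for each row: "linear": the shift along the tool's x, y, z each as a share of 0.1 m, from -1 to 1, a list of three; "delta_rot": the turn, a rotation vector about the tool's x, y, z each as a share of 120 degrees, from -1 to 1, a list of three. A call has exactly 5 rows; each row is the pose to reach, as a shift and turn from the pose commanded when the call began, along the tool's axes at that moment; what a row does not reach only later rows make up. A row lasts 1/12 s, in which the tool goes at most 41.7 mm and 7.16 degrees, less where a joint would pass 70% of its speed; a pose out of reach is approached as far as the arm can. A call with a number of a shift or a turn outside -1 to 1 is refused whole. A call with a gripper value outside its range is refused whole. "gripper" is the opening, from -1 (shut) to 1 (fully open), set as the call begins (left out, the last holds). The fingers move at their own pace and stop on an object; "force" is the grip in N (left out, the last holds). Time passes only in rows, so rows that repeat a pose let the fingers close, or fill a call up. It gives the time, the measured TCP pose, the force, the opening and the grip force at its end, in the units of the state.
- monitor.observe(): the state, without advancing time (a new reading comes with each control period).
- optics.grab_frame(name): name is "side" or "top" or "wrist"; returns (picture, depth): 384x512x3 uint8, red, green, blue; 384x512 float32, m along the optical axis (not along the pixel's ray), 0 where there is no reading.
- optics.camera_info(name): a dict with "fx", "fy", "cx", "cy" (pixels), "D" ([k1, k2, p1, p2, k3] as OpenCV has them; the pictures are not rectified), "rvec" (rotation vector, rad) and "tvec" (3), from world to camera coordinates, as OpenCV has them; the wrist camera has in their place "T_tool_cam" (4x4, takes a point from camera to tool coordinates, whose origin is the TCP and whose axes are the flange's). Camera axes: x right, y down, z forward; pixel columns grow to the right and rows downward; lengths in m; the calibration is good to about 2 mm. A picture is of the moment at which its call begins: read the wrist's pose just before it. camera_info takes no time and is no camera call.
- workorder.job_done(): hands the job in; it is judged then, once.
The state is a dict: "clock": time; "qpos": joint angles; "qd": joint speeds; "joint_efforts": joint torques, N m; "position": TCP position; "tool_rot": TCP orientation; "force": force on the tool from outside, world axes, zero at the start; "moment": the same for the moment, N m; "grip_width": finger opening in m; "finger_force": force on a finger pad.
Only numpy, scipy, OpenCV 4.12 (cv2) and the standard library are available. Lean on these libraries where they do the work, as an engineer would, in place of code of your own. Each camera call takes 0.05 s, during which the arm holds its last target. There are 200 camera calls.

## Task

The coffee grinder has been cleaned; put it together again. Set the steel burr ring fully down into the bore on the grinder's deck by its handle, then put the bean hopper over it, turned so that its flange goes right home on the three pegs, and finally turn the grind dial until its white pointer is on the long mark of the scale. Seat the parts gently without dropping or forcing them, and do not push about or knock over the spray can, the swab tub and the dropper bottle.

Things in the scene. Friction and masses are not known exactly. Their poses are not given: they have to be found in the camera images.
- grinder: The coffee grinder, a grey block fixed to the table, 194 mm deep (x), 124 wide (y). Origin on the table under it; x points to its back, y to its left, z up. The level aluminium deck on top is 125 mm high, x -42..82, y -62..62 mm. From its front edge a panel with the dial slopes down toward the front (-x) at 35 deg from horizontal, to 76 mm high at x -112 mm
- seat (a point): Centre of the deck's bore at deck height (axes as the grinder's; in its frame at 20, 0, 125 mm). The bore is round, 66 mm wide, 22 deep. Three steel pegs, 10 mm thick, 20 high, top 7 mm tapered, stand on the deck at (x, y) = (-37, -37), (-37, 37), (37, 37) mm from here; none at (37, -37)
- burr_ring: The burr ring, loose, about 220 g, upright on the table: a steel plug 63 mm wide, 16 high, with a chamfered foot; on it a flange 71 mm wide, 5 thick; on that a black bail handle. Origin: centre of the underside, z up. Seated, the flange rests on the deck (origin 16 mm below it), any way round
- bail (a point): Middle of the bail's level bar, 46 mm above the ring's origin (axes as the ring's). The bar runs along y, 56 mm long, 10 wide (x), 10 high, with a leg at each end (y -24 and 24 mm) down to the flange's top, 25 mm below here
- hopper: The bean hopper, loose, about 350 g, upright on the table, open below: square grey flange 98 x 98 mm, 12 thick, middle opening 83 mm, peg holes 13 mm wide at (x, y) = (-37, -37), (-37, 37), (37, 37) mm; smoky neck 88 mm wide, widening to 112; fixed grey lid. Origin: centre of the underside, z up. Seated, origin and axes match the seat and the pegs show 8 mm above the flange
- hopper_grip (a point): Middle of the square grip on the hopper's lid, 108 mm above the hopper's origin (axes as the hopper's). The grip is black, 30 x 30 mm, sides along x and y, from 93 mm (lid's top; lid 116 mm wide) to 124 mm above the hopper's origin
- grind_dial (a joint): Angle of the dial, rad, 0 to 4.5, growing clockwise as seen facing the sloping panel. The pointer stands straight up the slope, on the long mark, at 2.25; the other marks are small dots 0.375 apart
- dial_grip (a point): Point on the dial's axis, 20 mm out from the panel's face. z points out of the panel, along the axis (35 degrees from vertical, toward the grinder's front); it turns with the dial. The grip is a round black knob 38 mm wide, between 8 and 31 mm from the panel, over a skirt 48 mm wide
- spray_can: Bystander: spray can, 58 mm wide, 222 mm high, stands upright. Origin: centre of the underside
- swab_tub: Bystander: clear round tub of cotton swabs, 77 mm wide, 80 mm high. Origin: centre of the underside
- oil_bottle: Bystander: small brown dropper bottle, 34 mm wide, 102 mm high. Origin: centre of the underside
Not all that is in view belongs to the job. Of the things that look like the grinder, the larger one is meant.

How it is judged:
By the outcome, as a careful person would: the job done as asked, in the order asked, and still so for the second after the job is handed in, with the robot touching nothing.
It also fails if it takes over 62 s, if anything falls off the work surface, if the arm or the gripper's body presses on something with over 40 N, if the wrist force passes 120 N, or if a joint passes its speed limit or range.

## Working session

There is one attempt and no reset: what is moved stays moved. The work goes in short steps, Python scripts to look and compute and a tool call to move; the robot and the scene stay as the last step left them, time stands still between calls to the robot, and variables do not carry over. Pictures are saved under pics/ and viewed, at most 10 in all, crops included, and the job is handed in when it is done.

Besides the shell and the picture viewer there is one more tool, called after "Call:" as name(argument=value, ...), one argument or row to a line, values as JSON. apply_moves: Moves the arm, as the interface text tells. Its arguments: {"type":"object","properties":{"linear":{"type":"array"},"delta_rot":{"type":"array"},"gripper":{"type":"number"},"force":{"type":"number"}},"required":["linear","delta_rot"]}

```bash
ls; mkdir -p pics; cat > h.py <<'E'
import numpy as np, cv2
from scipy.spatial.transform import Rotation as R
from workcell import monitor, optics, workorder
def cam(n, st=None):
    i=optics.camera_info(n); K=np.array([[i['fx'],0,i['cx']],[0,i['fy'],i['cy']],[0,0,1]]); D=np.array(i['D'],float)
    if n=='wrist':
        st=st or monitor.observe()
        T=np.eye(4); T[:3,:3]=R.from_euler('xyz',st['tool_rot']).as_matrix(); T[:3,3]=st['position']
        T=T@np.array(i['T_tool_cam'])
    else:
        r=cv2.Rodrigues(np.array(i['rvec'],float))[0]; T=np.eye(4); T[:3,:3]=r.T; T[:3,3]=-r.T@np.array(i['tvec'],float).ravel()
    return K,D,T
def rays(c,px):
    K,D,T=c; u=cv2.undistortPoints(np.array(px,float).reshape(-1,1,2),K,D).reshape(-1,2)
    d=np.c_[u,np.ones(len(u))]@T[:3,:3].T
    return T[:3,3],d
def onz(c,px,z):
    o,d=rays(c,px); return o+d*((z-o[2])/d[:,2])[:,None]
def withdepth(c,px,dep):
    o,d=rays(c,px); return o+d*np.array(dep)[:,None]
def grab(n):
    st=monitor.observe(); p,d=optics.grab_frame(n); return p,d,cam(n,st)
def save(f,p): cv2.imwrite('pics/'+f,p[:,:,::-1])
def cloud(c,dep):
    v,u=np.mgrid[0:384,0:512]; px=np.c_[u.ravel(),v.ravel()]
    return withdepth(c,px,dep.ravel()).reshape(384,512,3)
E
python3 - <<'E'
from h import *
st=monitor.observe(); print(st)
for n in ['side','top','wrist']:
    p,d,c=grab(n); save(n+'0.png',p); np.savez('/tmp/'+n+'0.npz',p=p,d=d,K=c[0],D=c[1],T=c[2]); print(n,c[2].round(3),c[0].round(1))
a=[cv2.imread(f'pics/{n}0.png') for n in ['side','top']]
cv2.imwrite('pics/both.png',cv2.resize(np.vstack(a),(400,600)))
E
```

```text
pics
{'clock': 0.0, 'qpos': array([-1.29620089,  0.52204166, -0.03630866,  1.59998097,  0.02119049,
        1.02108837, -0.11279914]), 'qd': array([ 0.00036166, -0.00094307, -0.00129028, -0.00043698,  0.00144221,
       -0.00180844,  0.00171248]), 'joint_efforts': array([-2.66603292e-04, -9.27129579e+01,  1.97976306e+00, -3.69905806e+01,
        1.78505917e-02,  8.57281761e-03, -8.97600074e-07]), 'position': array([0.21118439, 0.58789498, 0.23071839]), 'tool_rot': array([-3.14046184e+00,  8.11656774e-05,  2.79676645e+00]), 'force': array([ 0.36819244,  0.17410344, -0.81430133]), 'moment': array([-0.00230692, -0.03203235,  0.03430521]), 'finger_force': 0.0, 'grip_width': 0.08532871986072703}
side [[ 0.997  0.057 -0.051  0.525]
 [ 0.073 -0.521  0.85  -0.644]
 [ 0.021 -0.851 -0.524  0.602]
 [ 0.     0.     0.     1.   ]] [[380.5   0.  258.8]
 [  0.  380.5 193.6]
 [  0.    0.    1. ]]
top [[ 0.084 -0.956  0.28   0.201]
 [-0.996 -0.081  0.021  0.123]
 [ 0.002 -0.281 -0.96   1.092]
 [ 0.     0.     0.     1.   ]] [[368.8   0.  249.2]
 [  0.  368.8 192.4]
 [  0.    0.    1. ]]
wrist [[ 0.339  0.89   0.307  0.132]
 [ 0.941 -0.32  -0.112  0.616]
 [-0.001  0.326 -0.945  0.372]
 [ 0.     0.     0.     1.   ]] [[299.9   0.  252.1]
 [  0.  299.9 187. ]
 [  0.    0.    1. ]]
```

View pics/side0.png

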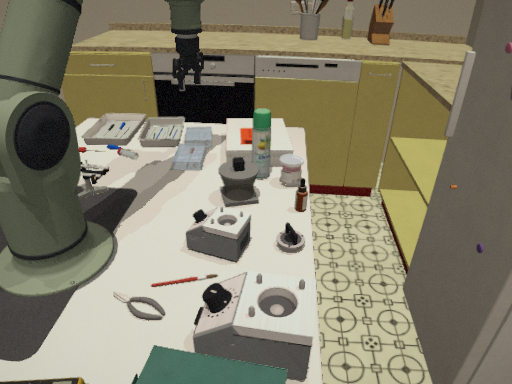

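View pics/top0.png

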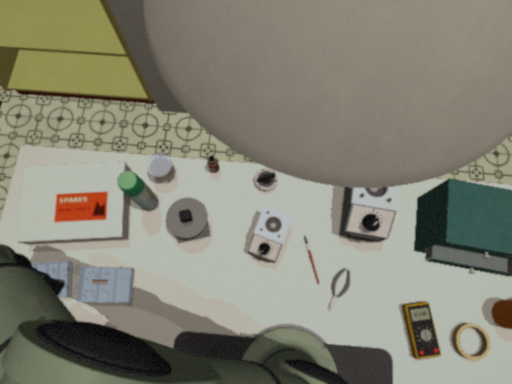

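Side view: two look-alike grinders, the small one at about (220,232) and the large one at about (258,322). In the top view they are at (268,235) and (370,210). The large one fits. The ring is at side (290,238) / top (265,180), and the hopper at side (239,182) / top (187,218). The spray can (262,140), tub (291,170) and bottle (301,197) stand near the hopper. A large round object overhead covers part of the top view.

```bash
python3 - <<'E'
from h import *
for n,pts in [('side',dict(ringbar=(291,230),hopgrip=(239,163),lid=(228,170),can=(262,112),tub=(291,160),bottle=(301,185),deck=(247,300),deck2=(300,330),deckbk=(300,290),dial=(215,293),small=(228,235))),('top',dict(lamp=(300,60),lamp2=(350,150),hopgrip=(186,215),ring=(266,178),dial=(371,221),dk=(360,198),can=(130,180),tub=(158,162),bot=(212,160),smalldeck=(262,215),green=(460,200),box=(80,190)))]:
    z=np.load(f'/tmp/{n}0.npz'); c=(z['K'],z['D'],z['T']); P=cloud(c,z['d'])
    for k,(u,v) in pts.items():print(n,k,P[v,u].round(3),z['d'][v,u].round(3))
    if n=='side':
        H=P[:,:,2]
        # deck pixels
        m=(abs(H-0.125)<.006)&(P[:,:,1]<0.05)
        q=P[m];print('deck',len(q),q.min(0).round(3),q.max(0).round(3), np.median(q,0))
        m=np.zeros((384,512),np.uint8);
s=cv2.imread('pics/side0.png')[200:384,170:330]
t=cv2.imread('pics/top0.png')[140:270,230:430]
cv2.imwrite('pics/crop.png',np.hstack([cv2.resize(s,(480,552),interpolation=2),np.pad(cv2.resize(t,(320,208),interpolation=2),((0,344),(0,0),(0,0)))]))
E
```

```text
side ringbar [0.56  0.093 0.05 ] 0.914
side hopgrip [0.41  0.298 0.118] 1.061
side lid [0.378 0.302 0.092] 1.079
side can [0.463 0.426 0.223] 1.111
side tub [0.557 0.404 0.083] 1.162
side bottle [0.585 0.261 0.079] 1.04
side deck [ 0.483 -0.207  0.125] 0.624
side deck2 [ 0.57  -0.26   0.125] 0.574
side deckbk [ 0.571 -0.174  0.123] 0.648
side dial [ 0.43  -0.205  0.134] 0.624
side small [0.418 0.024 0.077] 0.849
deck 4393 [-0.058 -0.369  0.119] [0.6   0.04  0.131] [ 0.51113264 -0.20575525  0.12396428]
top lamp [0.336 0.105 0.909] 0.213
top lamp2 [0.299 0.066 0.871] 0.238
top hopgrip [0.406 0.309 0.122] 0.992
top ring [0.555 0.1   0.046] 1.102
top dial [ 0.43  -0.186  0.129] 0.981
top dk [ 0.493 -0.159  0.121] 1.007
top can [0.461 0.44  0.223] 0.913
top tub [0.566 0.42  0.079] 1.08
top bot [0.201 0.123 1.092] 0.0
top smalldeck [0.432 0.104 0.085] 1.03
top green [ 0.49  -0.397  0.188] 0.937
top box [0.467 0.64  0.062] 1.073
```

View pics/crop.png

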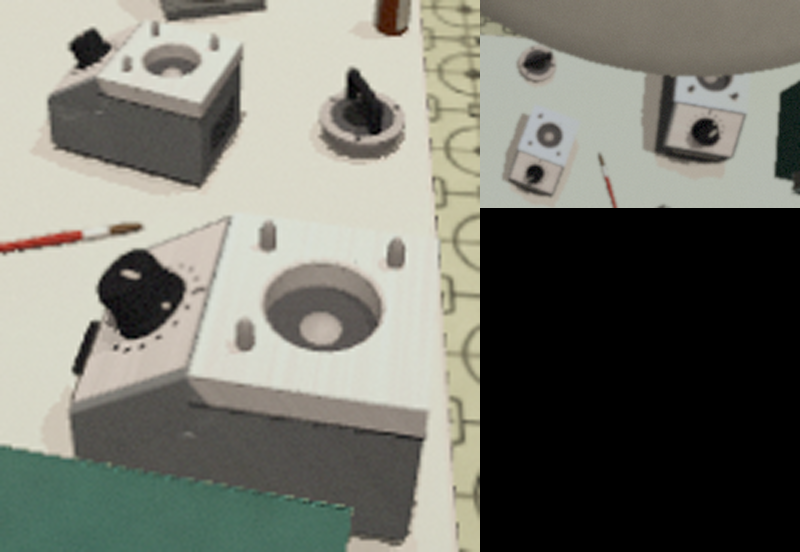

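Confirmed: the large grinder is at about (0.52,-0.20) with its deck at 0.125, and the small look-alike's deck is at only 0.08. The ring is near (0.557,0.10) with its bar at about z 0.048. Moving there with the wrist camera, past the hopper.

Call:
apply_moves(
  linear=[
    [-0.2,-0.14,-0.05],
    [-0.4,-0.27,-0.15],
    [-0.6,-0.41,-0.3],
    [-0.8,-0.54,-0.5],
    [-0.98,-0.68,-0.7],
  ],
  delta_rot=[
    [0,0,0],
    [0,0,0],
    [0,0,0],
    [0,0,0],
    [0,0,0],
  ],
  gripper=1,
)

```text
clock: 0.57
position: [0.2813, 0.4897, 0.3016]
tool_rot: [-3.141, 0.0, 2.796]
force: [0.0, 0.9, -0.0]
grip_width: 0.0855
finger_force: 0.0
```

```bash
cat >> h.py <<'E'
def shot(name):
    p,d,c=grab('wrist'); save(name+'.png',p); np.savez('/tmp/'+name+'.npz',p=p,d=d,K=c[0],D=c[1],T=c[2])
def load(n):
    z=np.load(f'/tmp/{n}.npz'); return z['p'],z['d'],(z['K'],z['D'],z['T'])
E
python3 -c "
from h import *
shot('w1');s=monitor.observe();print(s['clock'],s['position'],s['tool_rot'])"
```

```text
0.6167 [0.28494414 0.48740901 0.30589793] [3.13847299e+00 2.24402932e-03 2.79213222e+00]
```

Call:
apply_moves(
  linear=[
    [-0.2,-0.14,0],
    [-0.4,-0.27,0],
    [-0.6,-0.41,0],
    [-0.8,-0.54,0],
    [-0.98,-0.68,0],
  ],
  delta_rot=[
    [0,0,0],
    [0,0,0],
    [0,0,0],
    [0,0,0],
    [0,0,0],
  ],
)

```text
clock: 1.03
position: [0.3504, 0.3929, 0.3011]
tool_rot: [-3.141, 0.0, 2.797]
force: [-0.6, -0.6, -0.5]
grip_width: 0.0854
finger_force: 0.0
```

```bash
python3 -c "
from h import *
shot('w2');s=monitor.observe();print(s['clock'],s['position'],s['tool_rot'])"
```

```text
1.0833 [0.35308039 0.38914116 0.30124101] [-3.14037211e+00  1.58231850e-03  2.79235907e+00]
```

Call:
apply_moves(
  linear=[
    [-0.2,-0.14,0],
    [-0.4,-0.27,0],
    [-0.6,-0.41,0],
    [-0.8,-0.54,0],
    [-0.98,-0.68,0],
  ],
  delta_rot=[
    [0,0,0],
    [0,0,0],
    [0,0,0],
    [0,0,0],
    [0,0,0],
  ],
)

```text
clock: 1.5
position: [0.4196, 0.296, 0.3011]
tool_rot: [-3.141, 0.0, 2.797]
force: [0.4, 0.6, 0.4]
grip_width: 0.0854
finger_force: 0.0
```

```bash
python3 -c "
from h import *
shot('w3');s=monitor.observe();print(s['clock'],s['position'],s['tool_rot'],s['force'])
a=[cv2.imread(f'pics/w{i}.png') for i in (1,2,3)]
cv2.imwrite('pics/m1.png',cv2.resize(np.hstack(a),(800,200),interpolation=cv2.INTER_AREA))
p,d,c=grab('top');P=cloud(c,d);m=(P[:,:,2]>.5)&(d>0);print(P[m].min(0),P[m].max(0));print(P[60,300],P[150,350])"
```

```text
1.55 [0.42195427 0.29201903 0.30122776] [-3.14039033e+00  1.42808052e-03  2.79234626e+00] [ 3.64389151 -5.84937368  0.58690732]
[ 0.14367637 -0.06321291  0.62650597] [0.48674681 0.35851692 0.94242644]
[0.33585144 0.10458765 0.90941906] [0.29949257 0.06526163 0.87025132]
```

View pics/m1.png

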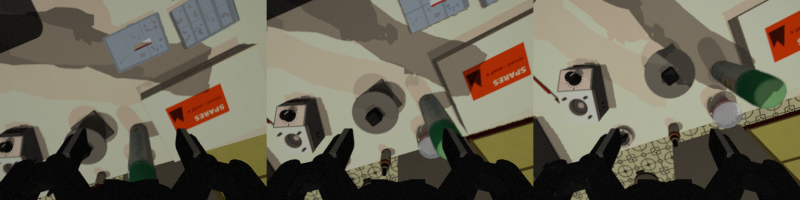

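The overhead thing hasn't moved: it is a lamp at z≥0.86, so I stay low. The wrist strip shows the hopper at full-size pixel (260,129) in the third view, and the small grinder at (100,200). Going on over the ring and the large grinder.

Call:
apply_moves(
  linear=[
    [-0.25,-0.17,0],
    [-0.5,-0.35,0],
    [-0.75,-0.52,0],
    [-0.98,-0.69,0],
    [-0.98,-0.69,0],
  ],
  delta_rot=[
    [0,0,0],
    [0,0,0],
    [0,0,0],
    [0,0,0],
    [0,0,0],
  ],
)

```text
clock: 2.02
position: [0.4903, 0.1945, 0.3012]
tool_rot: [-3.14, 0.001, 2.791]
force: [-0.5, -0.7, -0.5]
grip_width: 0.0855
finger_force: 0.0
```

Call:
apply_moves(
  linear=[
    [-0.25,-0.17,0],
    [-0.5,-0.35,0],
    [-0.75,-0.52,0],
    [-0.98,-0.69,0],
    [-0.98,-0.69,0],
  ],
  delta_rot=[
    [0,0,0],
    [0,0,0],
    [0,0,0],
    [0,0,0],
    [0,0,0],
  ],
)

```text
clock: 2.43
position: [0.5589, 0.0963, 0.301]
tool_rot: [-3.14, 0.001, 2.792]
force: [-0.3, -0.6, -0.8]
grip_width: 0.0853
finger_force: 0.0
```

```bash
python3 -c "
from h import *
shot('w5');s=monitor.observe();print(s['clock'],s['position'],s['tool_rot'])"
```

```text
2.4833 [0.55771625 0.09879278 0.30087157] [-3.14062168e+00  1.65986472e-04  2.79319791e+00]
```

Call:
apply_moves(
  linear=[
    [-0.06,-0.25,0],
    [-0.12,-0.5,0],
    [-0.18,-0.75,0],
    [-0.25,-0.97,0],
    [-0.25,-0.97,0],
  ],
  delta_rot=[
    [0,0,0],
    [0,0,0],
    [0,0,0],
    [0,0,0],
    [0,0,0],
  ],
)

```text
clock: 2.9
position: [0.547, -0.0023, 0.3015]
tool_rot: [-3.14, 0.0, 2.793]
force: [-0.4, -1.1, -0.4]
grip_width: 0.0852
finger_force: 0.0
```

Call:
apply_moves(
  linear=[
    [-0.06,-0.25,0],
    [-0.12,-0.5,0],
    [-0.18,-0.75,0],
    [-0.25,-0.97,0],
    [-0.25,-0.97,0],
  ],
  delta_rot=[
    [0,0,0],
    [0,0,0],
    [0,0,0],
    [0,0,0],
    [0,0,0],
  ],
)

```text
clock: 3.32
position: [0.5378, -0.1018, 0.3014]
tool_rot: [-3.14, 0.0, 2.793]
force: [0.3, -1.1, 0.2]
grip_width: 0.0854
finger_force: 0.0
```

```bash
python3 -c "
from h import *
shot('w6');s=monitor.observe();print(s['clock'],s['position'],s['tool_rot'])"
```

```text
3.3667 [ 0.53812774 -0.09945205  0.30124116] [-3.14133771e+00 -6.08733904e-05  2.79466384e+00]
```

Call:
apply_moves(
  linear=[
    [-0.06,-0.25,0],
    [-0.12,-0.5,0],
    [-0.18,-0.75,0],
    [-0.25,-0.97,0],
    [-0.25,-0.97,0],
  ],
  delta_rot=[
    [0,0,0],
    [0,0,0],
    [0,0,0],
    [0,0,0],
    [0,0,0],
  ],
)

```text
clock: 3.78
position: [0.5288, -0.2009, 0.3013]
tool_rot: [-3.14, 0.0, 2.794]
force: [-0.4, -0.4, -0.2]
grip_width: 0.0856
finger_force: 0.0
```

```bash
python3 -c "
from h import *
shot('w7');s=monitor.observe();print(s['clock'],s['position'],s['tool_rot'],s['qpos'])
a=[cv2.imread(f'pics/w{i}.png') for i in (3,5,6,7)]
cv2.imwrite('pics/m2.png',cv2.resize(np.vstack([np.hstack(a[:2]),np.hstack(a[2:])]),(800,600),interpolation=cv2.INTER_AREA))"
```

```text
3.8333 [ 0.52914918 -0.19865398  0.30108291] [-3.14143625e+00 -2.60656128e-04  2.79536482e+00] [ 0.03244543  0.36935022  0.30105618  1.6864783  -0.11998753  1.10416655
  1.59307655]
```

View pics/m2.png

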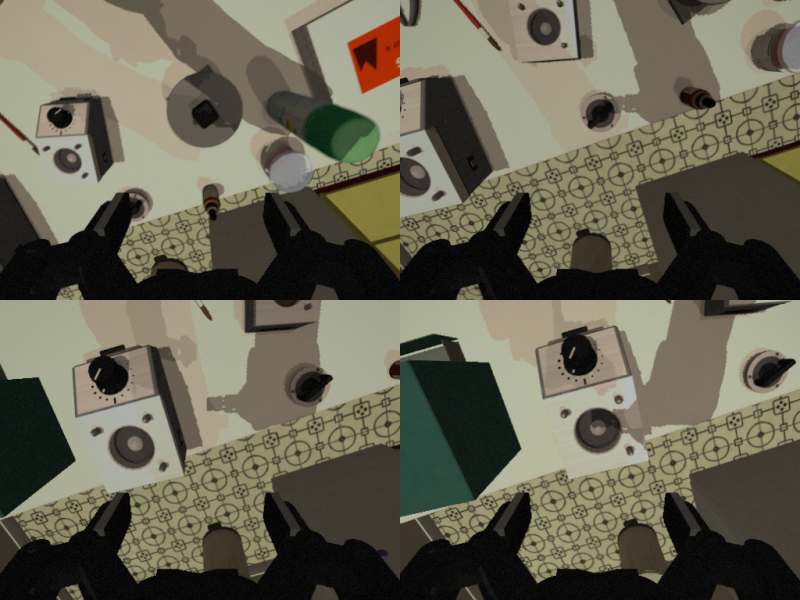

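Wrist views: 3rd panel – grinder deck and bore at about (131,443) of the montage, dial (108,372); 4th – bore (598,428), dial (576,352), ring (768,370); 1st – hopper with its grip at (205,112). Measuring now, with hopper crops to find the corner without a hole.

```bash
cat >> h.py <<'E'
def ortho(n,cx,cy,z,half,mm=0.5):
    p,d,c=load(n); K,D,T=c; k=int(2*half*1000/mm); a=(np.arange(k)-k/2+.5)*mm/1000
    X,Y=np.meshgrid(cx+a,cy+a); Q=np.c_[X.ravel(),Y.ravel(),np.full(X.size,z)]
    Ti=np.linalg.inv(T); px=cv2.projectPoints(Q,cv2.Rodrigues(Ti[:3,:3])[0],Ti[:3,3],K,D)[0].reshape(k,k,2).astype(np.float32)
    g=lambda im,f: cv2.remap(im,px[...,0],px[...,1],f)
    return g(p,1), g(cloud(c,d)[...,2].astype(np.float32),0)
def toworld(q,cx,cy,half,mm=.5):
    k=int(2*half*1000/mm); return np.array([cx,cy])+(np.array(q)-k/2+.5)*mm/1000
def proj(c,Q):
    K,D,T=c; Ti=np.linalg.inv(T); return cv2.projectPoints(np.array(Q,float),cv2.Rodrigues(Ti[:3,:3])[0],Ti[:3,3],K,D)[0].reshape(-1,2)
E
python3 - <<'E'
from h import *
tiles=[]
for n in ['w6','w7']:
    cx,cy,h=.51,-.19,.1
    o,z=ortho(n,cx,cy,.125,h); hsv=cv2.cvtColor(o,cv2.COLOR_RGB2GRAY)
    deckz=(abs(z-.125)<.005).astype(np.uint8); 
    cs,hi=cv2.findContours(cv2.morphologyEx(deckz,cv2.MORPH_OPEN,np.ones((5,5))),cv2.RETR_CCOMP,cv2.CHAIN_APPROX_NONE)
    b=max(range(len(cs)),key=lambda i:cv2.contourArea(cs[i]))
    r=cv2.minAreaRect(cs[b]); print(n,'deck rect',toworld(r[0],cx,cy,h).round(4),r[1],r[2],'z',np.median(z[deckz>0]))
    for i in range(len(cs)):
        if hi[0][i][3]==b and cv2.contourArea(cs[i])>150:
            e=cv2.fitEllipse(cs[i]); print('   dhole',toworld(e[0],cx,cy,h).round(4),np.round(e[1],1))
    tiles.append(cv2.resize(o,(266,266)))
for n in ['w5','w6','w7']:
    cx,cy,h=.557,.1,.06
    o,z=ortho(n,cx,cy,.05,h); g=o.max(2)
    m=((g<60)&(z>.03)).astype(np.uint8); cs,_=cv2.findContours(m,0,1)
    if cs:
        b=max(cs,key=cv2.contourArea); r=cv2.minAreaRect(b); print(n,'bar',toworld(r[0],cx,cy,h).round(4),np.round(r[1],1),r[2],'zmax',np.percentile(z[(m>0)],[50,90]))
    o,z=ortho(n,cx,cy,.021,h); m=(abs(z-.021)<.005).astype(np.uint8); cs,_=cv2.findContours(m,0,1); b=max(cs,key=cv2.contourArea); e=cv2.minEnclosingCircle(b); print('   flange',toworld(e[0],cx,cy,h).round(4),e[1]/2)
for n in ['w2','w3']:
    cx,cy,h=.405,.3,.08
    o,z=ortho(n,cx,cy,.124,h); g=o.max(2)
    m=((g<60)&(z>.105)).astype(np.uint8); cs,_=cv2.findContours(m,0,1)
    b=max(cs,key=cv2.contourArea); r=cv2.minAreaRect(b); print(n,'grip',toworld(r[0],cx,cy,h).round(4),np.round(r[1],1),r[2],np.percentile(z[m>0],[50,90]))
    m=(abs(z-.093)<.006).astype(np.uint8);print('lidz',np.median(z[m>0]))
def crop(p,u,v,s):
    q=p[max(0,v-s):v+s,max(0,u-s):u+s]; return cv2.resize(q,(266,266),interpolation=cv2.INTER_CUBIC)
for n in ['w1','w2','w3','side0']:
    p,d,c=load(n); u,v=proj(c,[[.406,.305,.04]])[0].astype(int); tiles.append(crop(p,u,v,45 if n!='side0' else 28)); print(n,u,v)
save('m3.png',np.vstack([np.hstack(tiles[:3]),np.hstack(tiles[3:])]))
E
```

```text
w6 deck rect [ 0.5288 -0.2004] (249.10150146484375, 259.4517822265625) 84.61068725585938 z 0.123294935
   dhole [ 0.5002 -0.163 ] [21.9 29.1]
   dhole [ 0.5759 -0.1706] [21.8 28.6]
   dhole [ 0.5315 -0.1997] [129.8 131.5]
   dhole [ 0.4934 -0.2399] [19.8 34.5]
w7 deck rect [ 0.529 -0.201] (247.1455841064453, 259.3603210449219) 84.7581787109375 z 0.12323579
   dhole [ 0.5006 -0.1607] [22.2 23.1]
   dhole [ 0.576  -0.1679] [22.4 27.8]
   dhole [ 0.5313 -0.2011] [130.8 131.4]
   dhole [ 0.4934 -0.2365] [21.8 25. ]
w5 bar [0.5581 0.1016] [ 27.1 112.5] 22.8645076751709 zmax [0.04863777 0.05002476]
   flange [0.5593 0.1016] 35.865074157714844
w6 bar [0.5579 0.0951] [ 35.8 120.5] 22.89055061340332 zmax [0.04843703 0.05009791]
   flange [0.56   0.0989] 36.43241500854492
w7 bar [0.5571 0.0928] [ 39.2 124.9] 24.166629791259766 zmax [0.04831042 0.04998938]
   flange [0.5595 0.0986] 36.31800842285156
w2 grip [0.4407 0.2291] [ 70.5 153.2] 70.20112609863281 [0.31972858 0.33265805]
lidz 0.09120268
w3 grip [0.4038 0.3139] [63.6 61.2] 16.699243545532227 [0.12184268 0.12295868]
lidz 0.09129886
w1 168 262
w2 208 204
w3 255 136
side0 237 185
```

View pics/m3.png

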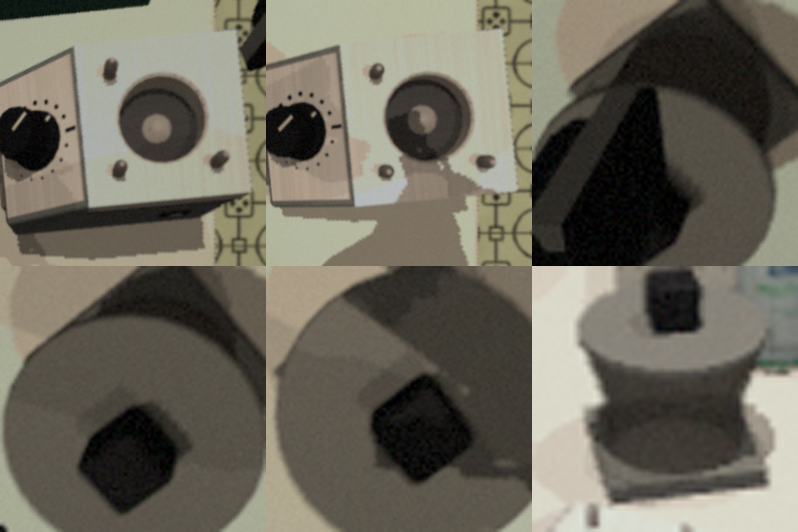

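Hopper crops: the grip square is clear, at yaw 16.7° mod 90, but its holes can't be made out yet (closer look later). Grinder: seat (0.532,-0.201) with yaw -5.4°, deck z 0.123–0.125. Ring centre is about (0.559,0.101), with the bar along 112.9°. Going to the ring, turning 47.3°.

Call:
apply_moves(
  linear=[
    [0.06,0.25,0.1],
    [0.12,0.5,0.2],
    [0.19,0.75,0.35],
    [0.25,0.98,0.5],
    [0.25,0.98,0.5],
  ],
  delta_rot=[
    [0,0,0],
    [0,0,0],
    [0,0,0],
    [0,0,0],
    [0,0,0],
  ],
  gripper=0,
)

```text
clock: 4.25
position: [0.5383, -0.09, 0.2486]
tool_rot: [3.14, -0.004, 2.805]
force: [-0.2, 0.8, -0.1]
grip_width: 0.0429
finger_force: 0.0
```

Call:
apply_moves(
  linear=[
    [0.06,0.25,0.1],
    [0.12,0.5,0.2],
    [0.19,0.75,0.35],
    [0.25,0.98,0.5],
    [0.25,0.98,0.5],
  ],
  delta_rot=[
    [0,0,0],
    [0,0,0],
    [0,0,0],
    [0,0,0],
    [0,0,0],
  ],
)

```text
clock: 4.67
position: [0.5472, 0.0101, 0.1988]
tool_rot: [3.141, -0.004, 2.804]
force: [-0.0, 0.2, -0.3]
grip_width: 0.0429
finger_force: 0.0
```

Call:
apply_moves(
  linear=[
    [0.06,0.25,0.1],
    [0.12,0.5,0.2],
    [0.19,0.75,0.35],
    [0.25,0.98,0.5],
    [0.25,0.98,0.5],
  ],
  delta_rot=[
    [0,0,0.05],
    [0,0,0.1],
    [0,0,0.15],
    [0,0,0.2],
    [0,0,0.2],
  ],
)

```text
clock: 5.08
position: [0.5562, 0.1104, 0.1487]
tool_rot: [-3.14, -0.004, 2.378]
force: [-1.7, 0.7, -1.2]
grip_width: 0.0427
finger_force: 0.0
```

Call:
apply_moves(
  linear=[
    [0,0,0],
    [0,0,0],
    [0,0,0],
    [0,0,0],
    [0,0,0],
  ],
  delta_rot=[
    [0,0,0.05],
    [0,0,0.1],
    [0,0,0.15],
    [0,0,0.194],
    [0,0,0.194],
  ],
)

```text
clock: 5.5
position: [0.5574, 0.1049, 0.1514]
tool_rot: [-3.141, -0.001, 1.969]
force: [-0.2, 0.3, -0.5]
grip_width: 0.0428
finger_force: 0.0
```

```bash
python3 - <<'E'
from h import *
shot('w8');s=monitor.observe();print(s['clock'],s['position'],s['tool_rot'],s['grip_width'])
for n in ['w8']:
    cx,cy,h=.559,.1,.05
    o,z=ortho(n,cx,cy,.051,h); g=o.max(2)
    m=((g<60)&(abs(z-.05)<.008)).astype(np.uint8); cs,_=cv2.findContours(m,0,1)
    b=max(cs,key=cv2.contourArea); r=cv2.minAreaRect(b); print(n,'bar',toworld(r[0],cx,cy,h).round(4),np.round(r[1],1),r[2],'z',np.percentile(z[(m>0)],[50,90]))
    o,z=ortho(n,cx,cy,.021,h); m=(abs(z-.021)<.005).astype(np.uint8); cs,_=cv2.findContours(m,0,1); b=max(cs,key=cv2.contourArea); e=cv2.minEnclosingCircle(b); print('   flange',toworld(e[0],cx,cy,h).round(4),e[1]/2)
E
```

```text
5.55 [0.55749425 0.10479928 0.1513788 ] [-3.14139056e+00 -3.20115246e-04  1.97503074e+00] 0.04268517129632717
w8 bar [0.5596 0.103 ] [ 21.  111.8] 23.875282287597656 z [0.04885106 0.04987394]
   flange [0.5602 0.102 ] 35.55668258666992
```

Ring bar refined: centre (0.5598,0.1025), direction 113.9°, top at z 0.050. Descending and gripping.

Call:
apply_moves(
  linear=[
    [-0.03,0.01,0.3],
    [-0.03,0.01,0.55],
    [-0.03,0.01,0.75],
    [-0.03,0.01,0.9],
    [-0.03,0.01,0.9],
  ],
  delta_rot=[
    [0,0,-0.006],
    [0,0,-0.006],
    [0,0,-0.006],
    [0,0,-0.006],
    [0,0,-0.006],
  ],
)

```text
clock: 5.97
position: [0.5583, 0.1015, 0.0588]
tool_rot: [-3.138, -0.001, 1.989]
force: [-1.0, 0.1, -0.5]
grip_width: 0.0428
finger_force: 0.0
```

Call:
apply_moves(
  linear=[
    [0,0,0.1],
    [0,0,0.2],
    [0,0,0.28],
    [0,0,0.31],
    [0,0,0.31],
  ],
  delta_rot=[
    [0,0,0],
    [0,0,0],
    [0,0,0],
    [0,0,0],
    [0,0,0],
  ],
)

```text
clock: 6.38
position: [0.5596, 0.1011, 0.0297]
tool_rot: [-3.141, -0.0, 1.985]
force: [0.7, 0.1, 0.2]
grip_width: 0.0428
finger_force: 0.0
```

Call:
apply_moves(
  linear=[
    [0,0,0],
    [0,0,0],
    [0,0,0],
    [0,0,0],
    [0,0,0],
  ],
  delta_rot=[
    [0,0,0],
    [0,0,0],
    [0,0,0],
    [0,0,0],
    [0,0,0],
  ],
  gripper=-1,
  force=50,
)

```text
clock: 6.8
position: [0.5601, 0.1012, 0.0308]
tool_rot: [3.141, -0.0, 1.984]
force: [-2.0, 0.3, 7.1]
grip_width: 0.0087
finger_force: 49.2
```

```bash
python3 -c "
from h import *
s=monitor.observe();print({k:s[k] for k in ['clock','position','tool_rot','force','grip_width','finger_force','qpos']})"
```

```text
{'clock': 6.8, 'position': array([0.56005624, 0.10119526, 0.03079422]), 'tool_rot': array([ 3.14111856e+00, -2.06813725e-05,  1.98418091e+00]), 'force': array([-2.00894769,  0.34296076,  7.11848455]), 'grip_width': 0.008697276837628123, 'finger_force': 49.17026102542877, 'qpos': array([-0.49245265,  0.74944583,  0.30060363,  1.89204685, -0.39156768,
        0.55714767,  0.48106737])}
```

Bar gripped. Lifting and carrying to above the bore.

Call:
apply_moves(
  linear=[
    [0,0,-0.1],
    [0,0,-0.3],
    [0,0,-0.55],
    [0,0,-0.8],
    [0,0,-1.0],
  ],
  delta_rot=[
    [0,0,0],
    [0,0,0],
    [0,0,0],
    [0,0,0],
    [0,0,0],
  ],
)

```text
clock: 7.22
position: [0.5601, 0.101, 0.1326]
tool_rot: [3.141, 0.0, 1.984]
force: [-0.1, 0.2, -2.4]
grip_width: 0.0086
finger_force: 49.3
```

Call:
apply_moves(
  linear=[
    [-0.15,-0.08,-0.25],
    [-0.35,-0.19,-0.5],
    [-0.55,-0.3,-0.75],
    [-0.75,-0.41,-0.85],
    [-0.89,-0.49,-0.85],
  ],
  delta_rot=[
    [0,0,0],
    [0,0,0],
    [0,0,0],
    [0,0,0],
    [0,0,0],
  ],
)

```text
clock: 7.63
position: [0.5514, -0.0023, 0.2186]
tool_rot: [3.138, 0.001, 1.983]
force: [0.6, -0.6, -3.5]
grip_width: 0.0088
finger_force: 49.3
```

Call:
apply_moves(
  linear=[
    [-0.18,-0.1,0],
    [-0.36,-0.2,0],
    [-0.54,-0.3,0],
    [-0.72,-0.4,0],
    [-0.89,-0.49,0],
  ],
  delta_rot=[
    [0,0,0],
    [0,0,0],
    [0,0,0],
    [0,0,0],
    [0,0,0],
  ],
)

```text
clock: 8.05
position: [0.5412, -0.1024, 0.216]
tool_rot: [3.141, 0.0, 1.984]
force: [-0.5, 0.7, -3.0]
grip_width: 0.0083
finger_force: 49.3
```

Call:
apply_moves(
  linear=[
    [-0.22,-0.12,0],
    [-0.44,-0.25,0],
    [-0.66,-0.37,0],
    [-0.88,-0.49,0],
    [-0.88,-0.49,0],
  ],
  delta_rot=[
    [0,0,0],
    [0,0,0],
    [0,0,0],
    [0,0,0],
    [0,0,0],
  ],
)

```text
clock: 8.47
position: [0.5307, -0.2067, 0.2162]
tool_rot: [-3.141, 0.002, 1.979]
force: [-1.2, -1.6, -3.1]
grip_width: 0.0088
finger_force: 49.3
```

```bash
python3 - <<'E'
from h import *
shot('w9'); s=monitor.observe();print({k:s[k] for k in ['clock','position','tool_rot','force','grip_width','finger_force','qpos']})
p,d,c=load('w9'); zb=s['position'][2]-.03+.021
cx,cy=s['position'][:2]; h=.06
o,z=ortho('w9',cx,cy,zb,h); m=(abs(z-zb)<.006).astype(np.uint8); cs,_=cv2.findContours(m,0,1); b=max(cs,key=cv2.contourArea); e=cv2.minEnclosingCircle(b); print('flange',toworld(e[0],cx,cy,h).round(4),e[1]/2, np.median(z[m>0]),zb)
o2,z2=ortho('w9',.532,-.201,.125,.1)
p2,d2,c2=grab('side'); u,v=proj(c2,[[.53,-.2,.16]])[0].astype(int); q=cv2.resize(p2[v-60:v+60,u-60:u+60],(400,400))
save('m4.png',np.hstack([cv2.resize(o2,(400,400)),q]))
E
```

```text
{'clock': 8.5167, 'position': array([ 0.5311979 , -0.20415298,  0.21596011]), 'tool_rot': array([-3.14128572e+00,  9.75784734e-04,  1.98008952e+00]), 'force': array([-0.49735951,  0.13686735, -2.69307878]), 'grip_width': 0.008931520579404521, 'finger_force': 49.33630406856537, 'qpos': array([-0.07345637,  0.49090024,  0.47311994,  1.78597732, -0.27035773,
        0.92886655,  0.92423327])}
flange [ 0.5302 -0.205 ] 35.29405975341797 0.20487577 0.20696010636888426
```

View pics/m4.png

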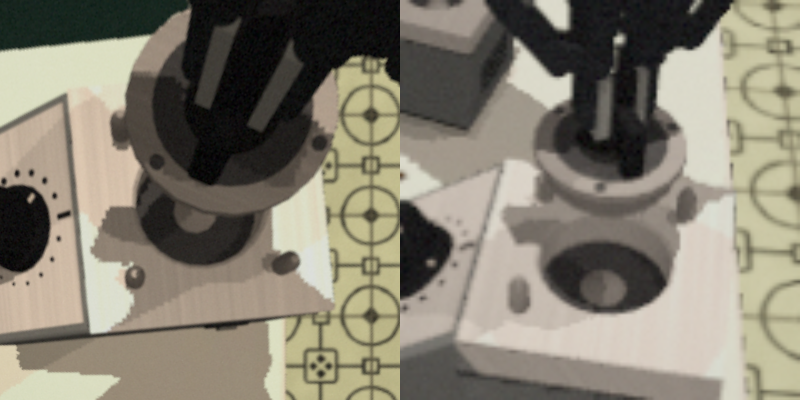

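Left panel (top-down) shows the ring held level over the bore, its rim at about (230,110). Right panel (side view) shows it above and slightly beyond the bore (605,275). Correcting to the measured seat, then checking against the side camera.

Call:
apply_moves(
  linear=[
    [0.02,0.02,0.1],
    [0.02,0.02,0.2],
    [0.02,0.02,0.3],
    [0.02,0.02,0.3],
    [0.02,0.02,0.3],
  ],
  delta_rot=[
    [0,0,0.002],
    [0,0,0.002],
    [0,0,0.002],
    [0,0,0.002],
    [0,0,0.002],
  ],
)

```text
clock: 8.98
position: [0.5328, -0.1984, 0.1844]
tool_rot: [-3.14, -0.001, 1.981]
force: [1.1, -0.2, -2.4]
grip_width: 0.0087
finger_force: 49.3
```

```bash
cat >> h.py <<'E'
def shotc(cam_,name):
    p,d,c=grab(cam_); np.savez('/tmp/'+name+'.npz',p=p,d=d,K=c[0],D=c[1],T=c[2])
E
python3 - <<'E'
from h import *
ss=[]
for n,cn in [('w10','wrist'),('s10','side')]:
    shotc(cn,n); s=monitor.observe(); ss.append(s['position'])
    zb=s['position'][2]-.03+.021; h=.06; cx,cy=s['position'][:2]
    o,z=ortho(n,cx,cy,zb,h); m=(abs(z-zb)<.006).astype(np.uint8); cs,_=cv2.findContours(m,0,1); b=max(cs,key=cv2.contourArea); e=cv2.minEnclosingCircle(b); f=cv2.fitEllipse(cv2.convexHull(b)); print(n,'flange',toworld(e[0],cx,cy,h).round(4),e[1]/2,'ell',toworld(f[0],cx,cy,h).round(4),f[1], np.median(z[m>0]),zb)
print(ss,s['tool_rot'])
n='side0'; cx,cy,h=.532,-.201,.08
o,z=ortho(n,cx,cy,.125,h); dk=(abs(z-.125)<.005).astype(np.uint8)
cs,hi=cv2.findContours(dk,cv2.RETR_CCOMP,cv2.CHAIN_APPROX_NONE)
for c_,hh in zip(cs,hi[0]):
    if hh[3]>=0 and cv2.contourArea(c_)>500: e=cv2.fitEllipse(c_);print('bore side',toworld(e[0],cx,cy,h).round(4),e[1])
print(np.median(z[dk>0]))
E
```

```text
w10 flange [ 0.532  -0.1966] 35.025596618652344 ell [ 0.5321 -0.1965] (138.15945434570312, 139.30076599121094) 0.17316234 0.17599189238220114
s10 flange [ 0.533  -0.2044] 37.43214797973633 ell [ 0.533 -0.204] (143.42735290527344, 150.49856567382812) 0.17428166 0.1763782274481747
[array([ 0.53308289, -0.19864902,  0.18499189]), array([ 0.53327903, -0.19879349,  0.18537823])] [-3.14148699e+00  1.24130910e-04  1.98019925e+00]
bore side [ 0.4981 -0.1519] (23.131940841674805, 44.95393753051758)
bore side [ 0.5741 -0.1593] (22.65717887878418, 46.03003692626953)
bore side [ 0.4908 -0.2267] (21.72872543334961, 42.231407165527344)
bore side [ 0.5325 -0.2058] (126.14632415771484, 130.53298950195312)
0.12394631
```

Both cameras say the ring is about 2 mm too far in +y. Correcting, then descending in small, force-checked steps (seated TCP z ≈ 0.140).

Call:
apply_moves(
  linear=[
    [-0.018,-0.016,0.06],
    [-0.018,-0.016,0.14],
    [-0.018,-0.016,0.22],
    [-0.018,-0.016,0.26],
    [-0.018,-0.016,0.26],
  ],
  delta_rot=[
    [0,0,0],
    [0,0,0],
    [0,0,0],
    [0,0,0],
    [0,0,0],
  ],
)

```text
clock: 9.5
position: [0.5319, -0.201, 0.158]
tool_rot: [-3.14, -0.001, 1.98]
force: [-0.2, 0.2, -2.4]
grip_width: 0.009
finger_force: 49.3
```

Call:
apply_moves(
  linear=[
    [0,0,0.02],
    [0,0,0.04],
    [0,0,0.06],
    [0,0,0.08],
    [0,0,0.08],
  ],
  delta_rot=[
    [0,0,0],
    [0,0,0],
    [0,0,0],
    [0,0,0],
    [0,0,0],
  ],
)

```text
clock: 9.92
position: [0.5323, -0.2011, 0.151]
tool_rot: [-3.141, -0.0, 1.98]
force: [-0.7, -0.1, -2.4]
grip_width: 0.0092
finger_force: 49.3
```

```bash
python3 -c "
from h import *
s=monitor.observe();print({k:s[k] for k in ['clock','position','tool_rot','force','moment']})"
```

```text
{'clock': 9.9167, 'position': array([ 0.53232022, -0.20108847,  0.151036  ]), 'tool_rot': array([-3.14137802e+00, -1.75515265e-04,  1.97999767e+00]), 'force': array([-0.70790021, -0.10189854, -2.44734023]), 'moment': array([-0.0253078 ,  0.02672243, -0.02088858])}
```

No contact, and the foot is already about 4 mm inside. Continuing.

Call:
apply_moves(
  linear=[
    [0,0,0.01],
    [0,0,0.025],
    [0,0,0.04],
    [0,0,0.055],
    [0,0,0.055],
  ],
  delta_rot=[
    [0,0,0],
    [0,0,0],
    [0,0,0],
    [0,0,0],
    [0,0,0],
  ],
)

```text
clock: 10.33
position: [0.5323, -0.2011, 0.1455]
tool_rot: [-3.141, -0.0, 1.98]
force: [-0.4, 0.2, -3.5]
grip_width: 0.009
finger_force: 49.3
```

Call:
apply_moves(
  linear=[
    [0,0,0.01],
    [0,0,0.02],
    [0,0,0.03],
    [0,0,0.04],
    [0,0,0.04],
  ],
  delta_rot=[
    [0,0,0],
    [0,0,0],
    [0,0,0],
    [0,0,0],
    [0,0,0],
  ],
)

```text
clock: 10.75
position: [0.5323, -0.2011, 0.1416]
tool_rot: [-3.141, -0.0, 1.98]
force: [0.9, 0.3, -2.7]
grip_width: 0.0089
finger_force: 49.3
```

```bash
python3 -c "
from h import *
s=monitor.observe();print({k:s[k] for k in ['clock','position','tool_rot','force','moment']})"
```

```text
{'clock': 10.75, 'position': array([ 0.53233032, -0.2011019 ,  0.14159825]), 'tool_rot': array([-3.14136498e+00, -1.46884966e-04,  1.98001365e+00]), 'force': array([ 0.89587383,  0.3091729 , -2.73253507]), 'moment': array([-0.02876144,  0.00323766, -0.02396056])}
```

Sliding in freely. Lowering the last millimetres until it touches.

Call:
apply_moves(
  linear=[
    [0,0,0.004],
    [0,0,0.008],
    [0,0,0.012],
    [0,0,0.015],
    [0,0,0.015],
  ],
  delta_rot=[
    [0,0,0],
    [0,0,0],
    [0,0,0],
    [0,0,0],
    [0,0,0],
  ],
)

```text
clock: 11.17
position: [0.5324, -0.2011, 0.1403]
tool_rot: [-3.142, -0.0, 1.98]
force: [-0.5, 0.5, -2.7]
grip_width: 0.0086
finger_force: 49.3
```

```bash
python3 -c "
from h import *
s=monitor.observe();print({k:s[k] for k in ['clock','position','tool_rot','force','moment']})"
```

```text
{'clock': 11.1667, 'position': array([ 0.53238858, -0.20113529,  0.14025853]), 'tool_rot': array([-3.14151771e+00, -4.12559941e-05,  1.97995508e+00]), 'force': array([-0.47045699,  0.47942493, -2.6829916 ]), 'moment': array([ 0.02687448, -0.02817234,  0.01716078])}
```

Call:
apply_moves(
  linear=[
    [0,0,0.004],
    [0,0,0.008],
    [0,0,0.01],
    [0,0,0.01],
    [0,0,0.01],
  ],
  delta_rot=[
    [0,0,0],
    [0,0,0],
    [0,0,0],
    [0,0,0],
    [0,0,0],
  ],
)

```text
clock: 11.58
position: [0.5324, -0.2012, 0.1398]
tool_rot: [3.141, 0.0, 1.98]
force: [-3.3, 1.2, 6.4]
grip_width: 0.0086
finger_force: 50.7
```

Call:
apply_moves(
  linear=[
    [0,0,0.004],
    [0,0,0.006],
    [0,0,0.006],
    [0,0,0.006],
    [0,0,0.006],
  ],
  delta_rot=[
    [0,0,0],
    [0,0,0],
    [0,0,0],
    [0,0,0],
    [0,0,0],
  ],
)

```text
clock: 12.0
position: [0.5325, -0.2012, 0.1397]
tool_rot: [3.141, -0.0, 1.98]
force: [-7.0, 2.9, 17.8]
grip_width: 0.0088
finger_force: 52.1
```

Seated: z 0.1397 is exactly the table grasp height plus 0.109, with 18 N contact. Releasing, rising, checking the ring and heading to the hopper.

Call:
apply_moves(
  linear=[
    [0,0,0],
    [0,0,0],
    [0,0,0],
    [0,0,0],
    [0,0,-0.02],
  ],
  delta_rot=[
    [0,0,0],
    [0,0,0],
    [0,0,0],
    [0,0,0],
    [0,0,0],
  ],
  gripper=0,
)

```text
clock: 12.42
position: [0.5323, -0.2011, 0.1404]
tool_rot: [-3.141, -0.0, 1.98]
force: [0.3, -0.7, -0.1]
grip_width: 0.0425
finger_force: 0.0
```

Call:
apply_moves(
  linear=[
    [0,0,-0.1],
    [0,0,-0.3],
    [0,0,-0.55],
    [0,0,-0.8],
    [0,0,-1.0],
  ],
  delta_rot=[
    [0,0,0],
    [0,0,0],
    [0,0,0],
    [0,0,0],
    [0,0,0],
  ],
)

```text
clock: 12.83
position: [0.5325, -0.2015, 0.2433]
tool_rot: [3.141, 0.001, 1.98]
force: [0.9, -0.4, 0.0]
grip_width: 0.0426
finger_force: 0.0
```

Call:
apply_moves(
  linear=[
    [0.17,0.03,0],
    [0.34,0.06,0],
    [0.51,0.09,0],
    [0.68,0.12,0],
    [0.85,0.14,0],
  ],
  delta_rot=[
    [0,0,0],
    [0,0,0],
    [0,0,0],
    [0,0,0],
    [0,0,0],
  ],
  gripper=0.4,
)

```text
clock: 13.25
position: [0.5113, -0.1169, 0.2415]
tool_rot: [3.141, 0.0, 1.98]
force: [0.7, -0.2, -1.1]
grip_width: 0.0597
finger_force: 0.0
```

```bash
python3 - <<'E'
from h import *
shotc('side','s11'); n='s11'; cx,cy,h=.532,-.204,.06
for zz in (.130,):
    o,z=ortho(n,cx,cy,zz,h); m=(abs(z-.1295)<.0035).astype(np.uint8); m=cv2.morphologyEx(m,cv2.MORPH_OPEN,np.ones((3,3)))
    print('z inside r<33', np.percentile(z[100:140,60:80],[10,50,90]), np.median(z[110:130,185:195]))
p,d,c=load('s11'); 
def zat(x,y,zz): 
    u,v=proj(c,[[x,y,zz]])[0].round().astype(int); return cloud(c,d)[v,u]
for a in range(0,360,45):
    x=.532+.030*np.cos(np.radians(a)); y=-.203+.030*np.sin(np.radians(a)); print(a,zat(x,y,.130).round(4), zat(.532+.045*np.cos(np.radians(a)),-.203+.045*np.sin(np.radians(a)),.125).round(4)[2])
E
```

```text
z inside r<33 [0.12788929 0.129248   0.13104159] 0.1287656
0 [ 0.5619 -0.2039  0.1298] 0.1254
45 [ 0.5536 -0.1807  0.1283] 0.1235
90 [ 0.5308 -0.2022  0.1595] 0.159
135 [ 0.5111 -0.1794  0.1278] 0.1238
180 [ 0.5025 -0.2015  0.1286] 0.1241
225 [ 0.5105 -0.2237  0.1301] 0.1242
270 [ 0.5317 -0.2315  0.1294] 0.1226
315 [ 0.5538 -0.2241  0.1302] 0.124
```

Call:
apply_moves(
  linear=[
    [0.17,0.03,0],
    [0.34,0.06,0],
    [0.51,0.09,0],
    [0.68,0.12,0],
    [0.85,0.14,0],
  ],
  delta_rot=[
    [0,0,0],
    [0,0,0],
    [0,0,0],
    [0,0,0],
    [0,0,0],
  ],
)

```text
clock: 13.72
position: [0.4904, -0.0334, 0.2414]
tool_rot: [3.141, 0.0, 1.98]
force: [0.2, -0.5, -0.5]
grip_width: 0.0599
finger_force: 0.0
```

Call:
apply_moves(
  linear=[
    [0.17,0.03,0],
    [0.34,0.06,0],
    [0.51,0.09,0],
    [0.68,0.12,0],
    [0.85,0.14,0],
  ],
  delta_rot=[
    [0,0,0],
    [0,0,0],
    [0,0,0],
    [0,0,0],
    [0,0,0],
  ],
)

```text
clock: 14.13
position: [0.4695, 0.0501, 0.2414]
tool_rot: [3.141, 0.0, 1.98]
force: [0.7, 0.1, 0.2]
grip_width: 0.0598
finger_force: 0.0
```

Call:
apply_moves(
  linear=[
    [0.17,0.03,0],
    [0.34,0.06,0],
    [0.51,0.09,0],
    [0.68,0.12,0],
    [0.85,0.14,0],
  ],
  delta_rot=[
    [0,0,0],
    [0,0,0],
    [0,0,0],
    [0,0,0],
    [0,0,0],
  ],
)

```text
clock: 14.55
position: [0.4486, 0.1337, 0.2414]
tool_rot: [3.141, 0.0, 1.98]
force: [-0.4, 0.6, 0.0]
grip_width: 0.0596
finger_force: 0.0
```

Call:
apply_moves(
  linear=[
    [0.17,0.03,0],
    [0.34,0.06,0],
    [0.51,0.09,0],
    [0.68,0.12,0],
    [0.85,0.14,0],
  ],
  delta_rot=[
    [0,0,0],
    [0,0,0],
    [0,0,0],
    [0,0,0],
    [0,0,0],
  ],
)

```text
clock: 14.97
position: [0.4276, 0.2173, 0.2414]
tool_rot: [3.141, -0.0, 1.98]
force: [-0.4, -0.7, -0.3]
grip_width: 0.0598
finger_force: 0.0
```

```bash
python3 - <<'E'
from h import *
shot('w12');s=monitor.observe();print(s['clock'],s['position'],s['tool_rot'],s['qpos'])
E
```

```text
15.0167 [0.42656196 0.22043449 0.24127802] [ 3.14100762e+00 -1.10187740e-03  1.98265541e+00] [-0.9063497   0.29432301  0.38037348  1.97379025 -0.13951476  0.89747791
 -0.041762  ]
```

Call:
apply_moves(
  linear=[
    [0.2,0.03,0],
    [0.4,0.07,0],
    [0.6,0.1,0],
    [0.8,0.14,0],
    [0.8,0.14,0],
  ],
  delta_rot=[
    [0,0,0.015],
    [0,0,0.03],
    [0,0,0.045],
    [0,0,0.056],
    [0,0,0.056],
  ],
)

```text
clock: 15.43
position: [0.4076, 0.299, 0.2411]
tool_rot: [3.141, -0.001, 1.865]
force: [-1.0, 0.3, -0.1]
grip_width: 0.0599
finger_force: 0.0
```

```bash
python3 - <<'E'
from h import *
shot('w13');s=monitor.observe();print(s['clock'],s['position'],s['tool_rot'],s['qpos'])
for n in ['w12','w13']:
    cx,cy,h=.405,.305,.08
    o,z=ortho(n,cx,cy,.124,h); g=o.max(2)
    m=((g<60)&(abs(z-.122)<.006)).astype(np.uint8); cs,_=cv2.findContours(m,0,1)
    b=max(cs,key=cv2.contourArea); r=cv2.minAreaRect(b); print(n,'grip',toworld(r[0],cx,cy,h).round(4),np.round(r[1],1),r[2],np.median(z[m>0]))
    o,z=ortho(n,cx,cy,.093,h); m=(abs(z-.092)<.006).astype(np.uint8); cs,_=cv2.findContours(m,0,1); b=max(cs,key=cv2.contourArea); e=cv2.minEnclosingCircle(b); print('lid',toworld(e[0],cx,cy,h).round(4),e[1]/2)
E
```

```text
15.4833 [0.40818546 0.29707824 0.24110761] [ 3.14124952e+00 -2.28339723e-04  1.86508973e+00] [-1.04169302  0.33693897  0.37740701  1.91540712 -0.15422303  0.91673821
 -0.2951491 ]
w12 grip [0.4061 0.3128] [59.8 59.8] 18.434946060180664 0.12210559
lid [0.4063 0.3132] 57.70730209350586
w13 grip [0.4055 0.3154] [59.1 61. ] 18.434947967529297 0.12191336
lid [0.406  0.3143] 57.60763168334961
```

Ring checked: flange top at 0.128–0.130 all round, so it's level and home. Hopper grip: centre (0.406,0.314), top 0.122–0.124, yaw about 17–18°, and the tool is already aligned. Descending and gripping.

Call:
apply_moves(
  linear=[
    [0.09,0.015,0.1],
    [0.17,0.03,0.35],
    [0.17,0.03,0.6],
    [0.17,0.03,0.8],
    [0.17,0.03,0.9],
  ],
  delta_rot=[
    [0,0,-0.004],
    [0,0,-0.004],
    [0,0,-0.004],
    [0,0,-0.004],
    [0,0,-0.004],
  ],
)

```text
clock: 15.9
position: [0.406, 0.3117, 0.1483]
tool_rot: [-3.139, 0.002, 1.871]
force: [0.2, -0.0, 0.6]
grip_width: 0.06
finger_force: 0.0
```

Call:
apply_moves(
  linear=[
    [0,0,0.15],
    [0,0,0.3],
    [0,0,0.42],
    [0,0,0.52],
    [0,0,0.52],
  ],
  delta_rot=[
    [0,0,0],
    [0,0,0],
    [0,0,0],
    [0,0,0],
    [0,0,0],
  ],
)

```text
clock: 16.32
position: [0.4063, 0.312, 0.0973]
tool_rot: [-3.14, 0.001, 1.871]
force: [-0.8, -0.2, 0.9]
grip_width: 0.0599
finger_force: 0.0
```

Call:
apply_moves(
  linear=[
    [0,0,0],
    [0,0,0],
    [0,0,0],
    [0,0,0],
    [0,0,0],
  ],
  delta_rot=[
    [0,0,0],
    [0,0,0],
    [0,0,0],
    [0,0,0],
    [0,0,0],
  ],
  gripper=-1,
  force=50,
)

```text
clock: 16.73
position: [0.4069, 0.313, 0.0995]
tool_rot: [3.141, -0.001, 1.871]
force: [-2.4, -1.8, 7.5]
grip_width: 0.0291
finger_force: 50.7
```

```bash
python3 -c "
from h import *
s=monitor.observe();print({k:s[k] for k in ['clock','position','tool_rot','force','grip_width','finger_force']})"
```

```text
{'clock': 16.7333, 'position': array([0.4068878 , 0.3129966 , 0.09945841]), 'tool_rot': array([ 3.14052057e+00, -6.34570649e-04,  1.87100716e+00]), 'force': array([-2.41694682, -1.82967616,  7.50656028]), 'grip_width': 0.029089058892241535, 'finger_force': 50.66506505012512}
```

Gripped (29 mm). Lifting and carrying toward the grinder, where the side camera sees the flange close up.

Call:
apply_moves(
  linear=[
    [0,0,-0.05],
    [0,0,-0.2],
    [0,0,-0.45],
    [0,0,-0.7],
    [0,0,-1.0],
  ],
  delta_rot=[
    [0,0,0],
    [0,0,0],
    [0,0,0],
    [0,0,0],
    [0,0,0],
  ],
)

```text
clock: 17.15
position: [0.406, 0.3122, 0.1995]
tool_rot: [-3.14, 0.001, 1.871]
force: [1.0, 0.3, -4.3]
grip_width: 0.0292
finger_force: 50.1
```

Call:
apply_moves(
  linear=[
    [-0.15,-0.01,-0.25],
    [-0.33,-0.02,-0.5],
    [-0.51,-0.03,-0.75],
    [-0.7,-0.04,-0.95],
    [-0.88,-0.05,-1.0],
  ],
  delta_rot=[
    [0,0,0],
    [0,0,0],
    [0,0,0],
    [0,0,0],
    [0,0,0],
  ],
)

```text
clock: 17.57
position: [0.4287, 0.2264, 0.302]
tool_rot: [3.138, -0.002, 1.871]
force: [-0.9, -0.3, -4.7]
grip_width: 0.029
finger_force: 50.2
```

Call:
apply_moves(
  linear=[
    [-0.18,-0.01,0],
    [-0.36,-0.02,0],
    [-0.54,-0.03,0],
    [-0.71,-0.04,0],
    [-0.88,-0.05,0],
  ],
  delta_rot=[
    [0,0,0],
    [0,0,0],
    [0,0,0],
    [0,0,0],
    [0,0,0],
  ],
)

```text
clock: 17.98
position: [0.4489, 0.1406, 0.299]
tool_rot: [-3.142, -0.0, 1.871]
force: [0.6, 0.7, -3.0]
grip_width: 0.0288
finger_force: 50.2
```

Call:
apply_moves(
  linear=[
    [-0.18,-0.01,0],
    [-0.36,-0.02,0],
    [-0.54,-0.03,0],
    [-0.71,-0.04,0],
    [-0.88,-0.05,0],
  ],
  delta_rot=[
    [0,0,0],
    [0,0,0],
    [0,0,0],
    [0,0,0],
    [0,0,0],
  ],
)

```text
clock: 18.4
position: [0.4701, 0.0551, 0.299]
tool_rot: [-3.142, -0.0, 1.871]
force: [0.6, 0.3, -4.0]
grip_width: 0.029
finger_force: 50.1
```

Call:
apply_moves(
  linear=[
    [-0.18,-0.01,0],
    [-0.36,-0.02,0],
    [-0.54,-0.03,0],
    [-0.71,-0.04,0],
    [-0.88,-0.05,0],
  ],
  delta_rot=[
    [0,0,0],
    [0,0,0],
    [0,0,0],
    [0,0,0],
    [0,0,0],
  ],
)

```text
clock: 18.82
position: [0.4913, -0.0303, 0.299]
tool_rot: [-3.142, -0.0, 1.871]
force: [0.2, 0.4, -3.8]
grip_width: 0.0293
finger_force: 50.1
```

Call:
apply_moves(
  linear=[
    [-0.2,-0.01,0],
    [-0.4,-0.02,0],
    [-0.6,-0.03,0],
    [-0.8,-0.05,0],
    [-0.88,-0.05,0],
  ],
  delta_rot=[
    [0,0,0],
    [0,0,0],
    [0,0,0],
    [0,0,0],
    [0,0,0],
  ],
)

```text
clock: 19.23
position: [0.5125, -0.1176, 0.2991]
tool_rot: [-3.142, 0.001, 1.869]
force: [-0.9, 0.4, -3.5]
grip_width: 0.0291
finger_force: 50.1
```

Call:
apply_moves(
  linear=[
    [-0.2,-0.01,0],
    [-0.4,-0.02,0],
    [-0.6,-0.03,0],
    [-0.8,-0.05,0],
    [-0.88,-0.05,0],
  ],
  delta_rot=[
    [0,0,0],
    [0,0,0],
    [0,0,0],
    [0,0,0],
    [0,0,0],
  ],
)

```text
clock: 19.65
position: [0.5338, -0.2028, 0.2989]
tool_rot: [-3.141, 0.001, 1.869]
force: [-0.5, 0.2, -4.0]
grip_width: 0.0291
finger_force: 50.1
```

```bash
python3 - <<'E'
from h import *
shotc('side','s14'); s=monitor.observe();print({k:s[k] for k in ['clock','position','tool_rot','force','qpos']})
p,d,c=load('s14'); x,y,zz=s['position']; u,v=proj(c,[[x,y,zz-.08]])[0].astype(int); print(u,v)
y0=max(0,v-70);x0=max(0,u-75); save('m5.png',cv2.resize(p[y0:v+70,x0:u+75],None,fx=4,fy=4,interpolation=cv2.INTER_CUBIC)); print(x0,y0)
E
```

```text
{'clock': 19.7, 'position': array([ 0.53396083, -0.20305187,  0.29887267]), 'tool_rot': array([-3.14117450e+00,  1.02047944e-03,  1.86855312e+00]), 'force': array([-2.60312491, -0.96945474, -4.37155715]), 'qpos': array([-0.16645757,  0.42306802,  0.59948622,  1.68465298, -0.25983797,
        1.11434142,  0.80512177])}
280 257
205 187
```

View pics/m5.png

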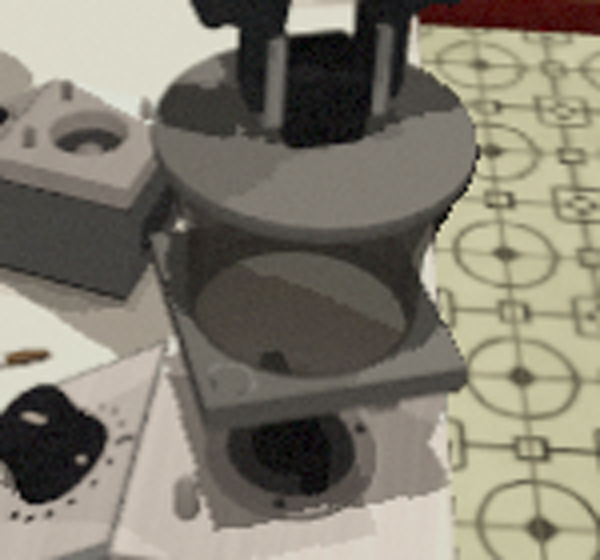

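The 4x side crop (origin (205,187)) shows a round peg hole at the near-left flange corner (232,378) and a bright hole at back-left (180,225). The near-right corner (440,355) has none, so the missing hole is at +x,-y already. The turn needed is 17.1° → -5.4°, about -22.5°. I'll rotate and lower to just above the pegs, then check numerically.

Call:
apply_moves(
  linear=[
    [0.01,-0.016,0.1],
    [0.01,-0.016,0.2],
    [0.01,-0.016,0.3],
    [0.01,-0.016,0.36],
    [0.01,-0.016,0.36],
  ],
  delta_rot=[
    [0,0,0.05],
    [0,0,0.1],
    [0,0,0.15],
    [0,0,0.187],
    [0,0,0.187],
  ],
)

```text
clock: 20.12
position: [0.5317, -0.1986, 0.2616]
tool_rot: [-3.139, -0.001, 1.476]
force: [-0.1, 0.9, -4.6]
grip_width: 0.0292
finger_force: 50.0
```

Call:
apply_moves(
  linear=[
    [0,0,0],
    [0,0,0],
    [0,0,0],
    [0,0,0],
    [0,0,0],
  ],
  delta_rot=[
    [0,0,0],
    [0,0,0],
    [0,0,0],
    [0,0,0],
    [0,0,0],
  ],
)

```text
clock: 20.53
position: [0.5323, -0.2001, 0.263]
tool_rot: [3.141, -0.0, 1.48]
force: [-0.1, -0.5, -3.9]
grip_width: 0.0288
finger_force: 50.0
```

```bash
python3 - <<'E'
from h import *
shotc('side','s15'); shot('w15'); s=monitor.observe();print({k:s[k] for k in ['clock','position','tool_rot','force']})
def ringc(n,hx,hy,zz,yaw):
    p,d,c=load(n); g=cv2.cvtColor(p,cv2.COLOR_RGB2GRAY).astype(float); out=[]
    for lx,ly in [(-37,-37),(37,-37),(37,37),(-37,37)]:
        def val(r):
            a=np.arange(0,2*np.pi,.3); q=R.from_euler('z',yaw).apply(np.c_[lx/1e3+r*np.cos(a),ly/1e3+r*np.sin(a),0*a])+[hx,hy,zz]
            px=proj(c,q); return np.array([g[int(round(v)),int(round(u))] for u,v in px])
        out.append((lx,ly,val(.003).mean().round(1),val(.0065).mean().round(1),val(.0095).mean().round(1)))
    return out
print('s14',ringc('s14',.534,-.2045,.2115,np.radians(17.1)))
x,y,zt=s['position']; hz=zt-.0995
print('s15',ringc('s15',x,y+.0015,hz+.012,s['tool_rot'][2]-np.pi/2))
# lid centres and peg/flange orthos
for n in ['s15','w15']:
    h=.08; zz=hz+.093; o,z=ortho(n,x,y,zz,h); m=(abs(z-zz)<.006).astype(np.uint8); cs,_=cv2.findContours(m,0,1); b=max(cs,key=cv2.contourArea); e=cv2.fitEllipse(cv2.convexHull(b)); r=cv2.minEnclosingCircle(b); print(n,'lid',toworld(e[0],x,y,h).round(4),e[1],toworld(r[0],x,y,h).round(4),r[1]/2,np.median(z[m>0])-zz)
z15=ortho('s15',x,y,hz+.012,.07)[0]; save('m6.png',np.hstack([cv2.resize(z15,(390,390)),cv2.resize(load('s15')[0][180:310,205:335],(390,390),interpolation=2)]))
E
```

```text
{'clock': 20.6333, 'position': array([ 0.53224753, -0.20010385,  0.26286764]), 'tool_rot': array([ 3.14135084e+00, -8.66354215e-05,  1.47969056e+00]), 'force': array([-0.55122902,  0.8063232 , -4.11314353])}
s14 [(-37, -37, np.float64(106.6), np.float64(104.1), np.float64(110.4)), (37, -37, np.float64(122.9), np.float64(113.6), np.float64(106.8)), (37, 37, np.float64(92.5), np.float64(93.7), np.float64(87.8)), (-37, 37, np.float64(46.1), np.float64(47.5), np.float64(54.6))]
s15 [(-37, -37, np.float64(106.7), np.float64(108.8), np.float64(101.1)), (37, -37, np.float64(123.0), np.float64(122.0), np.float64(110.0)), (37, 37, np.float64(53.3), np.float64(56.6), np.float64(70.4)), (-37, 37, np.float64(96.9), np.float64(90.9), np.float64(86.0))]
s15 lid [ 0.532  -0.2033] (232.93551635742188, 246.20379638671875) [ 0.5315 -0.2037] 61.1889533996582 -0.0005016773194290169
w15 lid [ 0.5325 -0.1974] (225.60794067382812, 229.7037811279297) [ 0.5324 -0.1969] 57.19131088256836 -0.0014690905064559945
```

View pics/m6.png

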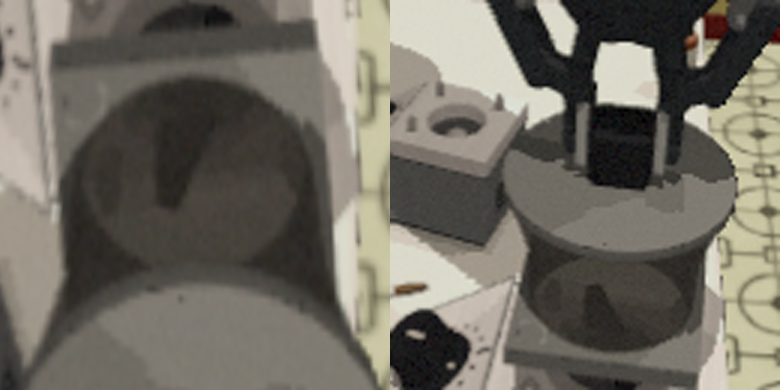

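Orthoview (left): hole faintly at the near-left corner (92,105), none near-right (295,90) – orientation confirmed. Now the hopper's exact offset, from the flange's near edge and left edge.

```bash
cat > fl.py <<'E'
from h import *
def flange(n,x,y,z,yaw):
    o,zz=ortho(n,x,y,z,.09,.25); k=o.shape[0]; g=cv2.cvtColor(o,cv2.COLOR_RGB2GRAY).astype(np.float32)
    M=cv2.getRotationMatrix2D((k/2-.5,k/2-.5),np.degrees(yaw),1); g=cv2.warpAffine(g,M,(k,k)); zz=cv2.warpAffine(zz,M,(k,k),flags=0)
    mm=lambda i:(i-k/2+.5)*.25
    # near edge
    pr=cv2.GaussianBlur(g,(0,0),2)[:,k//2-100:k//2+100].mean(1); dg=np.gradient(pr); s=slice(int(k/2-75*4),int(k/2-38*4))
    idx=np.argsort(-abs(dg[s]))[:1]; loc=[i for i in range(s.start+1,s.stop-1) if abs(dg[i])>=abs(dg[i-1]) and abs(dg[i])>abs(dg[i+1]) and abs(dg[i])>.6]
    print('near-edge grads (local y mm, grad)',[(mm(i),round(float(dg[i]),1)) for i in loc])
    pr=cv2.GaussianBlur(g,(0,0),2)[k//2-46*4:k//2-40*4].mean(0); dg=np.gradient(pr)
    loc=[i for i in range(2,k-2) if abs(dg[i])>=abs(dg[i-1]) and abs(dg[i])>abs(dg[i+1]) and abs(dg[i])>1.2 and 40<abs(mm(i))<60]
    print('x edges',[(mm(i),round(float(dg[i]),1)) for i in loc])
    print('z of flange top near strip',[np.median(zz[k//2-a*4:k//2-a*4+8,k//2-80:k//2+80]).round(4) for a in (58,56,54,52,50,48,46)])
E
python3 - <<'E'
from fl import *
flange('s15',.5322,-.2001,.2629-.0995+.012,np.radians(-5.3))
# deck front/near edges the same way, for reference: deck spans local y -62..62 from seat; x -62..62
n='s11';o,zz=ortho(n,.5322,-.2011,.125,.09,.25);k=o.shape[0]
g=cv2.cvtColor(o,cv2.COLOR_RGB2GRAY).astype(np.float32);M=cv2.getRotationMatrix2D((k/2-.5,k/2-.5),-5.4,1);g=cv2.warpAffine(cv2.GaussianBlur(g,(0,0),2),M,(k,k));mm=lambda i:(i-k/2+.5)*.25
dg=np.gradient(g[:,k//2-100:k//2+100].mean(1));print('deck near edge',[(mm(i),round(float(dg[i]),1)) for i in range(20,k//2) if abs(dg[i])>=abs(dg[i-1]) and abs(dg[i])>abs(dg[i+1]) and abs(dg[i])>1 and mm(i)<-50])
dg=np.gradient(g[k//2-200:k//2-160].mean(0));print('deck x edges',[(mm(i),round(float(dg[i]),1)) for i in range(20,k-20) if abs(dg[i])>=abs(dg[i-1]) and abs(dg[i])>abs(dg[i+1]) and abs(dg[i])>1.5 and abs(mm(i))>50])
E
```

```text
near-edge grads (local y mm, grad) [(-67.375, -1.8), (-59.375, 1.7), (-48.625, 2.3), (-41.125, -2.3)]
x edges [(-59.125, 1.6), (-53.875, -5.0), (-51.125, 6.4), (-48.125, -6.6), (50.375, 5.9)]
z of flange top near strip [np.float32(0.1654), np.float32(0.1675), np.float32(0.17), np.float32(0.1725), np.float32(0.1744), np.float32(0.1753), np.float32(0.1751)]
deck near edge [(-79.625, 5.7), (-64.125, 6.0)]
deck x edges [(-83.375, -2.6), (-80.625, 2.6), (-64.125, -3.9), (-60.875, 5.9), (69.125, -2.6), (72.125, 1.5)]
```

Call:
apply_moves(
  linear=[
    [-0.035,-0.005,0.03],
    [-0.035,-0.005,0.07],
    [-0.035,-0.005,0.11],
    [-0.035,-0.005,0.14],
    [-0.035,-0.005,0.14],
  ],
  delta_rot=[
    [0,0,0.002],
    [0,0,0.002],
    [0,0,0.002],
    [0,0,0.002],
    [0,0,0.002],
  ],
)

```text
clock: 21.05
position: [0.5311, -0.2033, 0.2478]
tool_rot: [-3.14, -0.0, 1.475]
force: [-0.4, 0.3, -4.8]
grip_width: 0.0292
finger_force: 50.0
```

```bash
python3 - <<'E'
from fl import *
shotc('side','s16'); s=monitor.observe();print({k:s[k] for k in ['clock','position','tool_rot','force']})
x,y,z=s['position']; flange('s16',x,y,z-.0995+.012,s['tool_rot'][2]-np.pi/2)
shotc('top','t16'); p,d,c=load('s16'); save('m7.png',cv2.resize(p[240:340,195:345],(750,500),interpolation=cv2.INTER_CUBIC))
E
```

```text
{'clock': 21.1, 'position': array([ 0.53125231, -0.20338532,  0.24822631]), 'tool_rot': array([-3.14077442e+00, -1.25144976e-05,  1.47521825e+00]), 'force': array([ 0.29978073, -0.35137709, -3.39410514])}
near-edge grads (local y mm, grad) [(-72.375, -6.3), (-59.375, -2.0), (-49.125, 2.6), (-41.625, -2.5)]
x edges [(-56.125, -4.5), (-53.375, 6.4), (-48.625, -6.5), (49.125, 7.4)]
z of flange top near strip [np.float32(0.1506), np.float32(0.1526), np.float32(0.1553), np.float32(0.1576), np.float32(0.1596), np.float32(0.1602), np.float32(0.1603)]
```

View pics/m7.png

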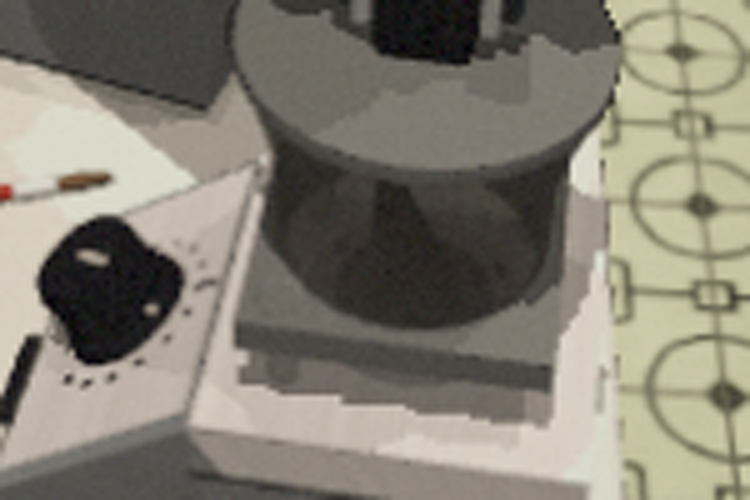

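The last picture shows the hopper hanging squarely just above the deck, its flange's near edge parallel to the deck edge. Measured offset from the seat is under 1 mm. Lowering over the peg tips in force-checked steps.

Call:
apply_moves(
  linear=[
    [-0.003,0.007,0.02],
    [-0.003,0.007,0.04],
    [-0.003,0.007,0.06],
    [-0.003,0.007,0.07],
    [-0.003,0.007,0.07],
  ],
  delta_rot=[
    [0,0,0],
    [0,0,0],
    [0,0,0],
    [0,0,0],
    [0,0,0],
  ],
)

```text
clock: 21.57
position: [0.532, -0.2038, 0.2414]
tool_rot: [-3.141, -0.0, 1.475]
force: [-0.3, 0.3, -4.3]
grip_width: 0.0291
finger_force: 50.1
```

```bash
python3 -c "
from h import *
s=monitor.observe();print({k:s[k] for k in ['clock','position','tool_rot','force','moment']})"
```

```text
{'clock': 21.5667, 'position': array([ 0.53198013, -0.20380418,  0.24143744]), 'tool_rot': array([-3.14122002e+00, -1.85731386e-05,  1.47518637e+00]), 'force': array([-0.26322142,  0.32394157, -4.31824171]), 'moment': array([-0.02071035,  0.04862909, -0.02865946])}
```

Call:
apply_moves(
  linear=[
    [0,0,0.01],
    [0,0,0.02],
    [0,0,0.03],
    [0,0,0.03],
    [0,0,0.03],
  ],
  delta_rot=[
    [0,0,0],
    [0,0,0],
    [0,0,0],
    [0,0,0],
    [0,0,0],
  ],
)

```text
clock: 21.98
position: [0.5321, -0.2038, 0.2387]
tool_rot: [-3.142, -0.0, 1.475]
force: [0.1, 0.2, -3.2]
grip_width: 0.0292
finger_force: 50.1
```

Call:
apply_moves(
  linear=[
    [0,0,0.01],
    [0,0,0.02],
    [0,0,0.03],
    [0,0,0.03],
    [0,0,0.03],
  ],
  delta_rot=[
    [0,0,0],
    [0,0,0],
    [0,0,0],
    [0,0,0],
    [0,0,0],
  ],
)

```text
clock: 22.4
position: [0.5321, -0.2038, 0.2356]
tool_rot: [-3.141, 0.0, 1.475]
force: [0.0, 0.4, -4.1]
grip_width: 0.029
finger_force: 50.1
```

```bash
python3 -c "
from h import *
s=monitor.observe();print({k:s[k] for k in ['clock','position','tool_rot','force','moment']})"
```

```text
{'clock': 22.4, 'position': array([ 0.53207158, -0.20382743,  0.23563586]), 'tool_rot': array([-3.14144352e+00,  4.22896629e-05,  1.47524159e+00]), 'force': array([ 0.02766829,  0.36632526, -4.09812956]), 'moment': array([ 0.06293794,  0.00401776, -0.0245503 ])}
```

All three holes are over the pegs' full width with no contact. Continuing down to z ≈ 0.2245.

Call:
apply_moves(
  linear=[
    [0,0,0.01],
    [0,0,0.02],
    [0,0,0.03],
    [0,0,0.04],
    [0,0,0.04],
  ],
  delta_rot=[
    [0,0,0],
    [0,0,0],
    [0,0,0],
    [0,0,0],
    [0,0,0],
  ],
)

```text
clock: 22.82
position: [0.5321, -0.2038, 0.2315]
tool_rot: [-3.141, 0.0, 1.475]
force: [-0.1, 0.4, -5.2]
grip_width: 0.029
finger_force: 50.1
```

Call:
apply_moves(
  linear=[
    [0,0,0.01],
    [0,0,0.02],
    [0,0,0.03],
    [0,0,0.035],
    [0,0,0.035],
  ],
  delta_rot=[
    [0,0,0],
    [0,0,0],
    [0,0,0],
    [0,0,0],
    [0,0,0],
  ],
)

```text
clock: 23.23
position: [0.5321, -0.2038, 0.2281]
tool_rot: [-3.141, 0.0, 1.475]
force: [0.2, 0.3, -3.6]
grip_width: 0.0291
finger_force: 50.1
```

```bash
python3 -c "
from h import *
s=monitor.observe();print({k:s[k] for k in ['clock','position','tool_rot','force','moment']})"
```

```text
{'clock': 23.2333, 'position': array([ 0.5320786 , -0.2038194 ,  0.22807507]), 'tool_rot': array([-3.14145903e+00,  3.26914582e-05,  1.47522974e+00]), 'force': array([ 0.20597695,  0.30739016, -3.60492846]), 'moment': array([ 0.00763022, -0.02278275, -0.01054756])}
```

Call:
apply_moves(
  linear=[
    [0,0,0.005],
    [0,0,0.01],
    [0,0,0.015],
    [0,0,0.02],
    [0,0,0.02],
  ],
  delta_rot=[
    [0,0,0],
    [0,0,0],
    [0,0,0],
    [0,0,0],
    [0,0,0],
  ],
)

```text
clock: 23.65
position: [0.5321, -0.2038, 0.2261]
tool_rot: [-3.141, 0.0, 1.475]
force: [-0.4, -1.0, -3.3]
grip_width: 0.0289
finger_force: 50.1
```

Call:
apply_moves(
  linear=[
    [0,0,0.003],
    [0,0,0.006],
    [0,0,0.009],
    [0,0,0.012],
    [0,0,0.012],
  ],
  delta_rot=[
    [0,0,0],
    [0,0,0],
    [0,0,0],
    [0,0,0],
    [0,0,0],
  ],
)

```text
clock: 24.07
position: [0.5321, -0.2038, 0.225]
tool_rot: [-3.142, 0.0, 1.475]
force: [0.2, 0.8, -4.5]
grip_width: 0.0292
finger_force: 50.1
```

```bash
python3 -c "
from h import *
s=monitor.observe();print({k:s[k] for k in ['clock','position','tool_rot','force','moment']})"
```

```text
{'clock': 24.0667, 'position': array([ 0.53209158, -0.20383149,  0.22495142]), 'tool_rot': array([-3.14155940e+00,  9.85493712e-06,  1.47523409e+00]), 'force': array([ 0.23345109,  0.81415167, -4.48540653]), 'moment': array([ 0.01809214, -0.04359113, -0.06255528])}
```

Call:
apply_moves(
  linear=[
    [0,0,0.003],
    [0,0,0.006],
    [0,0,0.008],
    [0,0,0.008],
    [0,0,0.008],
  ],
  delta_rot=[
    [0,0,0],
    [0,0,0],
    [0,0,0],
    [0,0,0],
    [0,0,0],
  ],
)

```text
clock: 24.48
position: [0.532, -0.2039, 0.2246]
tool_rot: [3.141, -0.0, 1.475]
force: [-3.5, 1.3, 6.1]
grip_width: 0.0291
finger_force: 51.3
```

Call:
apply_moves(
  linear=[
    [0,0,0.003],
    [0,0,0.006],
    [0,0,0.006],
    [0,0,0.006],
    [0,0,0.006],
  ],
  delta_rot=[
    [0,0,0],
    [0,0,0],
    [0,0,0],
    [0,0,0],
    [0,0,0],
  ],
)

```text
clock: 24.9
position: [0.532, -0.204, 0.2246]
tool_rot: [3.141, -0.001, 1.475]
force: [-7.5, 3.2, 15.7]
grip_width: 0.0292
finger_force: 52.5
```

Seated: TCP z 0.2246 = 0.125 + 0.0995, with light contact. Releasing, rising, moving over the dial and measuring it.

Call:
apply_moves(
  linear=[
    [0,0,0],
    [0,0,0],
    [0,0,0],
    [0,0,0],
    [0,0,-0.02],
  ],
  delta_rot=[
    [0,0,0],
    [0,0,0],
    [0,0,0],
    [0,0,0],
    [0,0,0],
  ],
  gripper=0.3,
)

```text
clock: 25.32
position: [0.532, -0.2038, 0.2254]
tool_rot: [-3.141, 0.0, 1.475]
force: [-0.0, 0.6, -0.2]
grip_width: 0.0556
finger_force: 0.0
```

Call:
apply_moves(
  linear=[
    [0,0,-0.1],
    [0,0,-0.3],
    [0,0,-0.5],
    [0,0,-0.75],
    [0,0,-0.9],
  ],
  delta_rot=[
    [0,0,0],
    [0,0,0],
    [0,0,0],
    [0,0,0],
    [0,0,0],
  ],
)

```text
clock: 25.73
position: [0.5323, -0.2044, 0.3186]
tool_rot: [3.139, 0.0, 1.475]
force: [-0.6, 1.2, 0.3]
grip_width: 0.0555
finger_force: 0.0
```

Call:
apply_moves(
  linear=[
    [-0.03,-0.25,0],
    [-0.05,-0.5,0],
    [-0.08,-0.75,0],
    [-0.1,-1.0,0],
    [-0.1,-1.0,0],
  ],
  delta_rot=[
    [0,0,0],
    [0,0,0],
    [0,0,0],
    [0,0,0],
    [0,0,0],
  ],
)

```text
clock: 26.15
position: [0.4278, -0.2051, 0.3165]
tool_rot: [3.141, -0.002, 1.472]
force: [0.2, -0.8, 0.6]
grip_width: 0.0552
finger_force: 0.0
```

```bash
cat > dial.py <<'E'
from h import *
S=np.array([.5322,-.2025,.125]); Y=np.radians(-5.4)
G=R.from_euler('z',Y).as_matrix(); O=S-G@np.array([.02,0,0])   # deck-height point over grinder origin
a=np.radians(35); U=np.array([np.cos(a),0,np.sin(a)]); W=np.array([-np.sin(a),0,np.cos(a)]); V=np.array([0,1.,0])
E0=np.array([-.042,0,0])  # panel top edge
def loc(P): q=(P-O)@G-E0; return np.stack([q@U,q@V,q@W],-1)*1000  # mm: up slope(neg below edge), left, out
def world(q): q=np.array(q)/1000; return O+G@(E0+q[0]*U+q[1]*V+q[2]*W)
def ortho_p(n,uv0,w,half=40,mm=.5):
    p,d,c=load(n); k=int(2*half/mm); s=(np.arange(k)-k/2+.5)*mm
    VV,UU=np.meshgrid(uv0[1]-s,uv0[0]-s)  # cols: right (-v); rows: down slope => as seen facing the panel
    Q=np.stack([UU,VV,np.full(UU.shape,w)],-1).reshape(-1,3); Wd=np.array([world(q) for q in Q])
    px=proj(c,Wd).reshape(k,k,2).astype(np.float32); P=loc(cloud(c,d)).astype(np.float32)
    return cv2.remap(p,px[...,0],px[...,1],1),cv2.remap(P,px[...,0],px[...,1],0)
E
python3 - <<'E'
from dial import *
shot('w20'); shotc('side','s20'); s=monitor.observe();print({k:s[k] for k in ['clock','position','tool_rot','force','qpos']})
for n in ['w20','w7','s11','s20']:
    p,d,c=load(n); P=loc(cloud(c,d)); g=p.max(2)
    reg=(P[...,0]>-90)&(P[...,0]<0)&(abs(P[...,1])<60)&(d>0)
    face=reg&(abs(P[...,2])<6)&(g>110); print(n,'panel w',np.median(P[face][:,2]).round(1),'n',face.sum())
    kn=reg&(P[...,2]>14)&(P[...,2]<40)&(g<70); top=reg&(P[...,2]>27)&(P[...,2]<38)
    if kn.sum()<20: continue
    print('  knob bbox u,v',np.percentile(P[kn][:,:2],[1,99],axis=0).round(1).tolist(),'top med',np.median(P[top],0).round(1),top.sum(),'top bbox',np.percentile(P[top][:,:2],[1,99],axis=0).round(1).tolist())
    wh=(reg&(P[...,2]>5)&(P[...,2]<40)&(g>110)).astype(np.uint8); nn,lab,st,_=cv2.connectedComponentsWithStats(wh)
    for i in range(1,nn):
        if st[i,4]>=3: q=P[lab==i]; vv=np.linalg.svd(q[:,:2]-q[:,:2].mean(0))[2][0] if len(q)>2 else 0; print('  white',st[i],q.mean(0).round(1),'span',np.ptp(q,0).round(1),'dir',np.round(vv,2))
E
```

```text
{'clock': 26.25, 'position': array([ 0.43149039, -0.2043004 ,  0.31661596]), 'tool_rot': array([ 3.13987319e+00, -8.10529008e-04,  1.47488968e+00]), 'force': array([0.72189867, 0.05135279, 0.91500244]), 'qpos': array([-0.30634985,  0.23944484,  0.76383828,  1.88974424, -0.18828033,
        1.08339076,  0.43590854])}
w20 panel w -1.1 n 3565
  knob bbox u,v [[-58.7, -15.9], [-22.9, 20.2]] top med [-40.9   1.8  28.9] 690 top bbox [[-58.9, -15.8], [-24.5, 18.9]]
  white [244 152  11  10  33] [-34.4  -4.8  29.5] span [15.3  9.1  3. ] dir [ 0.86 -0.5 ]
  white [266 157   3   3   5] [-24.7 -10.8   5.9] span [2.6 2.6 1.4] dir [ 0.8 -0.6]
w7 panel w -0.9 n 4643
  knob bbox u,v [[-59.0, -16.9], [-22.9, 19.7]] top med [-40.9   1.2  29.2] 970 top bbox [[-59.6, -16.0], [-24.1, 18.5]]
  white [217  61   7  14  35] [-34.2  -4.6  29.9] span [12.5  8.5  2.5] dir [ 0.85 -0.53]
  white [221  89   3   4   8] [-24.8 -10.4   6.3] span [4.6 2.4 2. ] dir [ 0.97 -0.24]
s11 panel w -0.3 n 1232
  knob bbox u,v [[-55.4, -19.2], [-22.3, 14.8]] top med [-39.9  -2.1  29.6] 195 top bbox [[-58.7, -17.5], [-24.0, 16.6]]
  white [211 290   6   3  13] [-34.   -4.1  29.7] span [14.  11.4  2.2] dir [ 0.79 -0.61]
  white [224 301   3   2   5] [-24.3 -11.2   6.7] span [3.  2.6 2.1] dir [0.75 0.67]
s20 panel w -0.3 n 1195
  knob bbox u,v [[-55.9, -19.3], [-22.6, 16.0]] top med [-40.2  -2.9  29.5] 202 top bbox [[-58.7, -18.5], [-24.0, 17.8]]
  white [211 290   6   3  13] [-34.1  -4.   29.7] span [13.6 11.8  3. ] dir [ 0.78 -0.63]
  white [224 301   2   2   3] [-24.  -11.6   7.3] span [1.  1.7 3.6] dir [ 0.16 -0.99]
```

Dial found: the knob is centred near panel (u,v)=(-41,0) mm, with its top 29–31 mm out. The white line on top and the white dot on the skirt both lie about 33° clockwise from straight up. Now the scale marks, for the true centre and the long-mark direction.

```bash
cat >> dial.py <<'E'
def marks(n,w=-.5,c0=(-41.5,0)):
    o,P=ortho_p(n,c0,w); g=cv2.cvtColor(o,cv2.COLOR_RGB2GRAY); k=g.shape[0]
    bg=cv2.morphologyEx(g,cv2.MORPH_CLOSE,np.ones((13,13))); m=((bg.astype(int)-g>22)&(bg>90)).astype(np.uint8)
    nn,lab,st,ce=cv2.connectedComponentsWithStats(m); out=[]
    for i in range(1,nn):
        if st[i,4]<4 or st[i,4]>150: continue
        u=c0[0]-(ce[i][1]-k/2+.5)*.5; v=c0[1]-(ce[i][0]-k/2+.5)*.5; r=np.hypot(u-c0[0],v-c0[1])
        if 25<r<37: out.append((u,v,st[i,4]))
    return np.array(out)
def pointer(n,c0):
    p,d,c=load(n); P=loc(cloud(c,d)); g=p.max(2)
    wh=((np.hypot(P[...,0]-c0[0],P[...,1]-c0[1])<23)&(P[...,2]>4)&(P[...,2]<36)&(g>105)).astype(np.uint8); nn,lab,st,ce=cv2.connectedComponentsWithStats(wh); r=[]
    for i in range(1,nn):
        if st[i,4]<3: continue
        w=29.8 if np.median(P[lab==i][:,2])>20 else 6.5
        v_,u_=np.where(lab==i); o,dd=rays(c,np.c_[u_,v_]); L0=(o-O)@G-E0; Ld=dd@G
        t=(w/1000-L0@W)/(Ld@W); q=(L0+Ld*t[:,None]); q=np.c_[q@U,q@V]*1000; mu=q.mean(0)
        r.append((w,mu.round(1).tolist(),round(float(np.degrees(np.arctan2(-(mu[1]-c0[1]),mu[0]-c0[0]))),1),len(q)))
    return r
E
python3 - <<'E'
from dial import *
from scipy.optimize import least_squares
for n in ['w20','w7','w6']:
    M=marks(n)
    f=lambda q:np.hypot(M[:,0]-q[0],M[:,1]-q[1])-q[2]
    r=least_squares(f,[-41.5,0,30],loss='soft_l1'); c0=r.x[:2]
    ang=np.degrees(np.arctan2(-(M[:,1]-c0[1]),M[:,0]-c0[0])); o=np.argsort(ang)
    print(n,r.x.round(2),[(round(float(ang[i]),1),int(M[i,2]),round(float(np.hypot(*(M[i,:2]-c0))),1)) for i in o])
    print('   ptr',pointer(n,c0))
E
```

```text
w20 [-43.04   0.76  30.73] [(-128.5, 7, 30.3), (-128.1, 14, 34.8), (-106.7, 20, 30.4), (-84.9, 37, 30.5), (-63.7, 43, 30.6), (-42.1, 42, 30.7), (-21.1, 53, 30.9), (21.4, 64, 30.9), (42.6, 70, 30.8), (64.1, 81, 30.8), (85.5, 78, 30.4), (106.6, 77, 30.7)]
   ptr [(29.8, [-34.3, -4.7], 32.0, 35), (6.5, [-24.6, -10.4], 31.3, 7)]
w7 [-42.94   0.71  30.55] [(-128.2, 9, 30.4), (-107.0, 25, 30.2), (-85.7, 30, 30.7), (-64.3, 39, 30.7), (-43.0, 48, 30.7), (-21.7, 45, 30.6), (21.3, 62, 30.6), (42.8, 66, 30.4), (64.4, 72, 30.4), (86.0, 79, 30.4), (107.3, 91, 30.2), (128.1, 41, 31.5)]
   ptr [(29.8, [-34.1, -4.7], 31.6, 37), (6.5, [-25.1, -10.2], 31.5, 6)]
w6 [-43.01   0.88  30.52] [(-107.1, 28, 30.5), (-85.8, 32, 30.6), (-64.3, 36, 30.5), (-43.1, 40, 30.5), (-21.3, 55, 30.6), (21.5, 66, 30.5), (42.6, 71, 30.6), (64.3, 84, 30.5), (86.0, 88, 30.5)]
   ptr [(29.8, [-34.2, -4.8], 32.9, 37), (29.8, [-23.2, -9.8], 28.4, 4), (6.5, [-25.3, -10.2], 32.1, 7)]
```

Centre (-43.0, 0.8), marks symmetric with the long mark at 0°, pointer 31.7° clockwise, so I turn 31.7° counter-clockwise. Computing the tilted approach.

```bash
python3 - <<'E'
from dial import *
s=monitor.observe(); Rt=R.from_euler('xyz',s['tool_rot']).as_matrix(); p=s['position']; print(s['clock'],p)
tgt=np.column_stack([G@V,G@U,-(G@W)]); print('det',np.linalg.det(tgt).round(3))
rv=R.from_matrix(Rt.T@tgt).as_rotvec(degrees=True); print('rot deg',rv.round(2),'share',(rv/120).round(4))
for w in (110,90,40,11): t=world([-43,.78,w]); print(w,t.round(4),'lin share',(Rt.T@(t-p)/.1).round(3))
E
```

```text
26.25 [ 0.43149039 -0.2043004   0.31661596]
det 1.0
rot deg [-3.49e+01 -2.00e-02 -1.10e-01] share [-2.908e-01 -1.000e-04 -9.000e-04]
110 [ 0.3727 -0.1866  0.1904] lin share [ 0.118 -0.605  1.261]
90 [ 0.3841 -0.1877  0.1741] lin share [ 0.119 -0.49   1.425]
40 [ 0.4126 -0.1904  0.1331] lin share [ 0.119 -0.204  1.835]
11 [ 0.4292 -0.192   0.1093] lin share [ 0.119 -0.038  2.073]
```

Call:
apply_moves(
  linear=[
    [0.03,-0.12,0.1],
    [0.06,-0.25,0.2],
    [0.09,-0.38,0.3],
    [0.12,-0.5,0.4],
    [0.12,-0.6,0.5],
  ],
  delta_rot=[
    [-0.058,0,0],
    [-0.116,0,0],
    [-0.174,0,0],
    [-0.232,0,0],
    [-0.291,0,0],
  ],
)

```text
clock: 26.67
position: [0.3769, -0.1838, 0.2747]
tool_rot: [2.646, -0.003, 1.481]
force: [0.4, -0.7, 1.2]
grip_width: 0.0556
finger_force: 0.0
```

Call:
apply_moves(
  linear=[
    [0,0,0],
    [0,0,0],
    [0,0,0],
    [0,0,0],
    [0,0,0],
  ],
  delta_rot=[
    [0,0,0],
    [0,0,0],
    [0,0,0],
    [0,0,0],
    [0,0,0],
  ],
)

```text
clock: 27.08
position: [0.383, -0.187, 0.2784]
tool_rot: [2.65, 0.001, 1.48]
force: [-0.4, 0.7, -0.7]
grip_width: 0.0554
finger_force: 0.0
```

```bash
cat > go.py <<'E'
from dial import *
s=monitor.observe(); Rt=R.from_euler('xyz',s['tool_rot']).as_matrix(); p=s['position']; print(s['clock'],p.round(4),s['qpos'].round(2),s['force'].round(1))
tgt=np.column_stack([G@V,G@U,-(G@W)])
rv=R.from_matrix(Rt.T@tgt).as_rotvec(degrees=True); print('rot deg',rv.round(2),'share',(rv/120).round(4),'here u,v,w',loc(p).round(1))
for w in (90,60,40,11): t=world([-43,.78,w]); print(w,t.round(4),'lin share',(Rt.T@(t-p)/.1).round(3))
E
python3 go.py
```

```text
27.0833 [ 0.383  -0.187   0.2784] [-0.28 -0.13  0.67  2.39 -0.17  0.39  0.45] [-0.4  0.7 -0.7]
rot deg [-6.85 -0.05  0.23] share [-0.0571 -0.0004  0.0019] here u,v,w [ 15.9   1.4 176.1]
90 [ 0.3841 -0.1877  0.1741] lin share [-0.004 -0.482  0.925]
60 [ 0.4012 -0.1893  0.1495] lin share [-0.005 -0.446  1.223]
40 [ 0.4126 -0.1904  0.1331] lin share [-0.005 -0.422  1.422]
11 [ 0.4292 -0.192   0.1093] lin share [-0.005 -0.388  1.71 ]
```

Reach runs out at 28° of tilt (joint 4 at 2.39). The knob is round, so I'll close the fingers horizontally along the grinder's y, with only about 22° of tilt, and turn about the dial's axis. That grips the cylinder just as well. Computing.

```bash
cat > go2.py <<'E'
from dial import *
import sys
def target(wg,alpha,tilt=22):
    t=np.radians(tilt); L=np.column_stack([[np.cos(t),0,np.sin(t)],[0,-1,0],[np.sin(t),0,-np.cos(t)]])
    L=R.from_rotvec(np.radians(alpha)*W).as_matrix()@L; Rw=G@L
    return Rw, world([-43,.78,wg])+.019*Rw[:,2]
def rel(wg,alpha,tilt=22,n=1):
    s=monitor.observe(); Rt=R.from_euler('xyz',s['tool_rot']).as_matrix(); p=s['position']
    Rw,pt=target(wg,alpha,tilt); rv=R.from_matrix(Rt.T@Rw).as_rotvec(degrees=True)
    print(f'wg={wg} a={alpha}','lin',(Rt.T@(pt-p)/.1).round(3),'rot',(rv/120).round(4),'deg',np.linalg.norm(rv).round(1),'pt',pt.round(3))
if __name__=='__main__':
    s=monitor.observe(); print(s['clock'],s['position'].round(4),s['qpos'].round(2),s['force'].round(1),s['grip_width'])
    for wg in map(float,sys.argv[2:]): rel(wg,float(sys.argv[1]))
E
python3 go2.py -16 120 90 30.5
```

```text
27.0833 [ 0.383  -0.187   0.2784] [-0.28 -0.13  0.67  2.39 -0.17  0.39  0.45] [-0.4  0.7 -0.7] 0.05538479226540454
wg=120.0 a=-16.0 lin [ 0.008 -0.536  0.816] rot [ 0.0601 -0.0229  0.8824] deg 106.2 pt [ 0.374 -0.186  0.181]
wg=90.0 a=-16.0 lin [ 0.007 -0.501  1.114] rot [ 0.0601 -0.0229  0.8824] deg 106.2 pt [ 0.391 -0.187  0.157]
wg=30.5 a=-16.0 lin [ 0.007 -0.43   1.705] rot [ 0.0601 -0.0229  0.8824] deg 106.2 pt [ 0.425 -0.19   0.108]
```

Call:
apply_moves(
  linear=[
    [0,0.06,0],
    [0,0.12,0],
    [0,0.18,0],
    [0,0.24,0],
    [0,0.3,0],
  ],
  delta_rot=[
    [0.004,-0.002,0.059],
    [0.008,-0.003,0.118],
    [0.012,-0.005,0.177],
    [0.016,-0.006,0.236],
    [0.02,-0.008,0.294],
  ],
  gripper=0.6,
)

```text
clock: 27.5
position: [0.4092, -0.1892, 0.2924]
tool_rot: [2.769, -0.251, 0.906]
force: [-0.1, 0.3, -0.0]
grip_width: 0.0683
finger_force: 0.0
```

Call:
apply_moves(
  linear=[
    [0,0,0],
    [0,0,0],
    [0,0,0],
    [0,0,0],
    [0,0,0],
  ],
  delta_rot=[
    [0.004,-0.002,0.059],
    [0.008,-0.003,0.118],
    [0.012,-0.005,0.177],
    [0.016,-0.006,0.236],
    [0.02,-0.008,0.294],
  ],
)

```text
clock: 27.92
position: [0.409, -0.1892, 0.2923]
tool_rot: [3.019, -0.391, 0.272]
force: [1.1, 0.6, 0.3]
grip_width: 0.0682
finger_force: 0.0
```

Call:
apply_moves(
  linear=[
    [0,0,0],
    [0,0,0],
    [0,0,0],
    [0,0,0],
    [0,0,0],
  ],
  delta_rot=[
    [0.004,-0.002,0.059],
    [0.008,-0.003,0.118],
    [0.012,-0.005,0.177],
    [0.016,-0.006,0.236],
    [0.02,-0.008,0.294],
  ],
)

```text
clock: 28.33
position: [0.409, -0.1892, 0.2923]
tool_rot: [-2.971, -0.358, -0.391]
force: [-0.6, 0.3, -1.0]
grip_width: 0.0683
finger_force: 0.0
```

Call:
apply_moves(
  linear=[
    [0,0,0],
    [0,0,0],
    [0,0,0],
    [0,0,0],
    [0,0,0],
  ],
  delta_rot=[
    [0,0,0],
    [0,0,0],
    [0,0,0],
    [0,0,0],
    [0,0,0],
  ],
)

```text
clock: 28.75
position: [0.4085, -0.1892, 0.2924]
tool_rot: [-2.974, -0.36, -0.383]
force: [0.1, -0.2, 0.7]
grip_width: 0.0684
finger_force: 0.0
```

```bash
python3 go2.py -16 90 70 30.5
```

```text
28.75 [ 0.4085 -0.1892  0.2924] [-0.06 -0.01  0.51  2.23 -0.33  0.6  -1.24] [ 0.1 -0.2  0.7] 0.06836211348566378
wg=90.0 a=-16.0 lin [-0.634  0.247  1.188] rot [0.0005 0.0003 0.001 ] deg 0.1 pt [ 0.391 -0.187  0.157]
wg=70.0 a=-16.0 lin [-0.589  0.247  1.383] rot [0.0005 0.0003 0.001 ] deg 0.1 pt [ 0.403 -0.188  0.14 ]
wg=30.5 a=-16.0 lin [-0.5    0.247  1.768] rot [0.0005 0.0003 0.001 ] deg 0.1 pt [ 0.425 -0.19   0.108]
```

Call:
apply_moves(
  linear=[
    [-0.07,0.03,0.17],
    [-0.15,0.06,0.34],
    [-0.22,0.09,0.51],
    [-0.29,0.12,0.69],
    [-0.29,0.12,0.69],
  ],
  delta_rot=[
    [0,0,0],
    [0,0,0],
    [0,0,0],
    [0,0,0],
    [0,0,0],
  ],
)

```text
clock: 29.17
position: [0.4048, -0.188, 0.2139]
tool_rot: [-2.974, -0.356, -0.384]
force: [-0.1, 0.5, 0.6]
grip_width: 0.0683
finger_force: 0.0
```

Call:
apply_moves(
  linear=[
    [-0.07,0.03,0.17],
    [-0.15,0.06,0.34],
    [-0.22,0.09,0.51],
    [-0.3,0.127,0.69],
    [-0.3,0.127,0.69],
  ],
  delta_rot=[
    [0,0,0],
    [0,0,0],
    [0,0,0],
    [0,0,0],
    [0,0,0],
  ],
)

```text
clock: 29.58
position: [0.4026, -0.1877, 0.1393]
tool_rot: [-2.972, -0.359, -0.384]
force: [-0.7, 0.6, 0.7]
grip_width: 0.0682
finger_force: 0.0
```

```bash
python3 go2.py -16 45 30.5; python3 - <<'E'
from dial import *
shot('w21'); c0=(-43,.78)
try: print(pointer('w21',c0))
except Exception as e: print(e)
p,d,c=load('w21'); P=loc(cloud(c,d)); reg=(np.hypot(P[...,0]+43,P[...,1]-.8)<30)&(P[...,2]>26)&(P[...,2]<36); print(reg.sum(), np.percentile(P[reg],[1,50,99],axis=0).round(1).tolist() if reg.sum() else '')
E
```

```text
29.5833 [ 0.4026 -0.1877  0.1393] [ 0.39  0.31  0.07  2.41 -1.24  0.22 -0.28] [-0.7  0.6  0.7] 0.06818576271118126
wg=45.0 a=-16.0 lin [0.064 0.004 0.237] rot [-0.0001  0.0009  0.0003] deg 0.1 pt [ 0.417 -0.19   0.12 ]
wg=30.5 a=-16.0 lin [0.097 0.004 0.378] rot [-0.0001  0.0009  0.0003] deg 0.1 pt [ 0.425 -0.19   0.108]
[(6.5, [-25.0, -10.8], 32.7, 25), (29.8, [-34.3, -5.0], 33.5, 117)]
2623 [[-59.1, -17.4, 26.4], [-40.2, -0.4, 29.1], [-24.4, 17.1, 30.5]]
```

```bash
python3 - <<'E'
from go2 import *
rel(50,-16,17); rel(32,-16,17)
E
```

```text
wg=50 a=-16 lin [0.033 0.002 0.191] rot [-0.     -0.0409  0.    ] deg 4.9 pt [ 0.413 -0.189  0.123]
wg=32 a=-16 lin [0.074 0.002 0.367] rot [-0.     -0.0409  0.    ] deg 4.9 pt [ 0.423 -0.19   0.109]
```

Call:
apply_moves(
  linear=[
    [0.01,0,0.04],
    [0.02,0,0.09],
    [0.03,0,0.14],
    [0.033,0.002,0.19],
    [0.033,0.002,0.19],
  ],
  delta_rot=[
    [0,-0.01,0],
    [0,-0.02,0],
    [0,-0.03,0],
    [0,-0.041,0],
    [0,-0.041,0],
  ],
)

```text
clock: 30.05
position: [0.4142, -0.1892, 0.1248]
tool_rot: [-2.978, -0.276, -0.368]
force: [0.1, 0.8, 1.0]
grip_width: 0.0686
finger_force: 0.0
```

```bash
python3 - <<'E'
from go2 import *
s=monitor.observe(); print(s['clock'],s['position'],s['qpos'].round(2),s['force'].round(1))
rel(40,-16,17); rel(32,-16,17)
E
```

```text
30.05 [ 0.41423139 -0.18921934  0.12479411] [ 0.23  0.38  0.24  2.34 -1.03  0.32 -0.5 ] [0.1 0.8 1. ]
wg=40 a=-16 lin [0.012 0.003 0.106] rot [ 0.0005 -0.0004  0.0009] deg 0.1 pt [ 0.419 -0.189  0.115]
wg=32 a=-16 lin [0.037 0.003 0.182] rot [ 0.0005 -0.0004  0.0009] deg 0.1 pt [ 0.423 -0.19   0.109]
```

Call:
apply_moves(
  linear=[
    [0.01,0,0.05],
    [0.02,0,0.1],
    [0.03,0.003,0.15],
    [0.04,0.003,0.19],
    [0.04,0.003,0.19],
  ],
  delta_rot=[
    [0,0,0],
    [0,0,0],
    [0,0,0],
    [0,0,0],
    [0,0,0],
  ],
)

```text
clock: 30.47
position: [0.4221, -0.1898, 0.1064]
tool_rot: [-2.977, -0.275, -0.371]
force: [-1.1, -0.6, -0.1]
grip_width: 0.0684
finger_force: 0.0
```

```bash
python3 - <<'E'
from go2 import *
s=monitor.observe(); print(s['clock'],s['position'],s['qpos'].round(2),s['force'].round(1))
rel(32,-16,17); rel(29,-16,17)
E
```

```text
30.4667 [ 0.42212145 -0.18979072  0.10640703] [ 0.29  0.42  0.16  2.33 -1.11  0.28 -0.43] [-1.1 -0.6 -0.1]
wg=32 a=-16 lin [ 0.014 -0.006 -0.017] rot [ 0.0004 -0.0002 -0.0004] deg 0.1 pt [ 0.423 -0.19   0.109]
wg=29 a=-16 lin [ 0.023 -0.007  0.012] rot [ 0.0004 -0.0002 -0.0004] deg 0.1 pt [ 0.425 -0.19   0.106]
```

Call:
apply_moves(
  linear=[
    [0.018,0,0],
    [0.018,0,0],
    [0.018,0,0],
    [0.018,0,0],
    [0.018,0,0],
  ],
  delta_rot=[
    [0,0,0],
    [0,0,0],
    [0,0,0],
    [0,0,0],
    [0,0,0],
  ],
  gripper=-1,
  force=40,
)

```text
clock: 30.88
position: [0.4239, -0.1897, 0.108]
tool_rot: [-2.976, -0.276, -0.37]
force: [-3.7, 4.5, 13.5]
grip_width: 0.0366
finger_force: 38.4
```

```bash
python3 - <<'E'
from go2 import *
s=monitor.observe(); print(s['clock'],s['position'],s['qpos'].round(2),s['force'].round(1),s['grip_width'],s['finger_force'])
# turn by a about W through the axis, from the present pose
Rt=R.from_euler('xyz',s['tool_rot']).as_matrix(); p=s['position']; Ww=G@W; A=world([-43,.78,0])
for a in np.array([.2,.4,.6,.8,1])*31.8:
    Q=R.from_rotvec(np.radians(a)*Ww); pt=A+Q.apply(p-A); rv=R.from_matrix(Rt.T@Q.as_matrix()@Rt).as_rotvec(degrees=True)/120
    print(round(a,1),(Rt.T@(pt-p)/.1).round(4).tolist(),rv.round(4).tolist())
print(loc(p).round(1))
E
```

```text
30.8833 [ 0.42385442 -0.18970854  0.10802871] [ 0.28  0.42  0.17  2.33 -1.1   0.28 -0.43] [-3.7  4.5 13.5] 0.03660421452270359 38.392054438591
6.4 [0.0001, 0.0062, -0.0] [-0.0163, -0.0, -0.0504]
12.7 [0.0008, 0.0123, -0.0003] [-0.0326, -0.0001, -0.1008]
19.1 [0.0022, 0.0183, -0.0007] [-0.049, -0.0001, -0.1513]
25.4 [0.0042, 0.0242, -0.0014] [-0.0653, -0.0001, -0.2017]
31.8 [0.0068, 0.0297, -0.0022] [-0.0816, -0.0001, -0.2521]
[-48.3   2.5  13.1]
```

Knob gripped (36.6 mm). Turning 31.8° counter-clockwise in two equal halves.

Call:
apply_moves(
  linear=[
    [0,0.003,0],
    [0,0.006,0],
    [0.0005,0.009,0],
    [0.001,0.012,0],
    [0.0014,0.0153,-0.0005],
  ],
  delta_rot=[
    [-0.0082,0,-0.0252],
    [-0.0163,0,-0.0504],
    [-0.0245,0,-0.0756],
    [-0.0326,0,-0.1008],
    [-0.0408,0,-0.126],
  ],
)

```text
clock: 31.3
position: [0.4235, -0.1914, 0.1079]
tool_rot: [3.141, -0.298, -0.093]
force: [-4.0, 4.1, 12.6]
grip_width: 0.0367
finger_force: 38.7
```

Call:
apply_moves(
  linear=[
    [0,0.003,0],
    [0,0.006,0],
    [0.0005,0.009,0],
    [0.001,0.012,0],
    [0.0014,0.0153,-0.0005],
  ],
  delta_rot=[
    [-0.0082,0,-0.0252],
    [-0.0163,0,-0.0504],
    [-0.0245,0,-0.0756],
    [-0.0326,0,-0.1008],
    [-0.0408,0,-0.126],
  ],
)

```text
clock: 31.72
position: [0.4236, -0.193, 0.1096]
tool_rot: [2.978, -0.268, 0.19]
force: [1.6, 2.7, -30.9]
grip_width: 0.036
finger_force: 50.0
```

Call:
apply_moves(
  linear=[
    [0,0,0],
    [0,0,0],
    [0,0,0],
    [0,0,0],
    [0,0,0],
  ],
  delta_rot=[
    [0,0,0],
    [0,0,0],
    [0,0,0],
    [0,0,0],
    [0,0,0],
  ],
)

```text
clock: 32.13
position: [0.4236, -0.193, 0.1096]
tool_rot: [2.983, -0.271, 0.177]
force: [-1.0, 6.0, -19.7]
grip_width: 0.0361
finger_force: 50.8
```

```bash
python3 - <<'E'
from go2 import *
s=monitor.observe(); print(s['clock'],s['position'],s['tool_rot'],s['qpos'].round(2),s['force'].round(1),s['moment'].round(2),s['grip_width'])
Rt=R.from_euler('xyz',s['tool_rot']).as_matrix(); R0=R.from_euler('xyz',[-2.976,-.276,-.370]).as_matrix(); print('turned',R.from_matrix(Rt@R0.T).as_rotvec(degrees=True)@(G@W))
shot('w22'); shotc('side','s22')
for n in ['w22','s22']: print(n,pointer(n,(-43,.78)))
E
```

```text
32.1333 [ 0.42355562 -0.1929599   0.10957909] [ 2.98286061 -0.27132296  0.17704467] [-0.05  0.43  0.42  2.38 -1.26  0.16  0.13] [ -1.    6.  -19.7] [1.91 1.86 0.44] 0.03606975414417596
turned 31.69906000022926
w22 [(6.5, [-21.7, 0.6], 0.4, 39), (6.5, [-37.2, -21.0], 75.0, 6), (29.8, [-31.6, 0.6], 1.0, 139), (29.8, [-57.1, 14.8], -135.1, 4), (29.8, [-61.8, 14.4], -144.1, 3)]
s22 [(29.8, [-29.9, 1.2], -1.8, 10), (6.5, [-20.6, 0.5], 0.8, 4)]
```

Turned 31.7°, and the pointer reads 0.4–1.0° off the mark. Opening, then backing off straight up while unwinding the wrist away from its joint limits.

Call:
apply_moves(
  linear=[
    [0,0,0],
    [0,0,0],
    [0,0,0],
    [0,0,0],
    [0,0,0],
  ],
  delta_rot=[
    [0,0,0],
    [0,0,0],
    [0,0,0],
    [0,0,0],
    [0,0,0],
  ],
  gripper=0.6,
)

```text
clock: 32.65
position: [0.4246, -0.1942, 0.1104]
tool_rot: [2.98, -0.273, 0.177]
force: [-0.0, 0.1, -0.8]
grip_width: 0.068
finger_force: 0.0
```

Call:
apply_moves(
  linear=[
    [0.02,0,-0.08],
    [0.05,0,-0.18],
    [0.08,0,-0.28],
    [0.11,0,-0.4],
    [0.15,0,-0.5],
  ],
  delta_rot=[
    [0,0,0],
    [0,0,0],
    [0,0,0],
    [0,0,0],
    [0,0,0],
  ],
)

```text
clock: 33.07
position: [0.4238, -0.1859, 0.1624]
tool_rot: [2.98, -0.272, 0.177]
force: [-0.4, 0.1, -0.1]
grip_width: 0.0687
finger_force: 0.0
```

Call:
apply_moves(
  linear=[
    [0.05,0,-0.15],
    [0.1,0,-0.3],
    [0.15,0,-0.45],
    [0.2,0,-0.6],
    [0.2,0,-0.6],
  ],
  delta_rot=[
    [0.008,0,0.025],
    [0.016,0,0.05],
    [0.024,0,0.075],
    [0.032,0,0.1],
    [0.032,0,0.1],
  ],
)

```text
clock: 33.48
position: [0.4266, -0.1761, 0.2262]
tool_rot: [3.11, -0.295, -0.043]
force: [0.4, -0.3, -0.9]
grip_width: 0.0684
finger_force: 0.0
```

```bash
python3 - <<'E'
from go2 import *
from scipy.optimize import least_squares
s=monitor.observe(); print(s['clock'],s['position'],s['qpos'].round(2),s['force'].round(1))
shot('w23'); shotc('side','s23')
for n in ['w23','s23']:
    print(n,pointer(n,(-43,.78)))
M=marks('w23'); print(len(M))
if len(M)>5:
    r=least_squares(lambda q:np.hypot(M[:,0]-q[0],M[:,1]-q[1])-q[2],[-43,.8,30.6],loss='soft_l1'); c0=r.x[:2]
    ang=np.degrees(np.arctan2(-(M[:,1]-c0[1]),M[:,0]-c0[0])); print(r.x.round(2),np.sort(ang).round(1)); print(pointer('w23',c0))
E
```

```text
33.4833 [ 0.42661827 -0.1760534   0.22618706] [-0.68  0.32  1.21  2.27 -0.76  0.59 -0.54] [ 0.4 -0.3 -0.9]
w23 [(6.5, [-21.3, 0.5], 0.6, 11), (29.8, [-26.1, 0.4], 1.4, 10), (29.8, [-38.1, -18.2], 75.5, 3)]
s23 [(29.8, [-27.1, 0.8], 0.1, 5), (6.5, [-21.4, 1.4], -1.5, 4)]
12
[-43.6    0.48  30.88] [-105.6  -84.5  -63.3  -42.2  -21.2   20.7   41.8   63.2   84.5  106.1
  126.3  135.2]
[(6.5, [-21.9, 0.5], -0.1, 8), (29.8, [-26.1, 0.4], 0.4, 10), (29.8, [-38.1, -18.2], 73.6, 3)]
```

The pointer is on the long mark to within about 0.5°. Final check of the hopper and bystanders, then handing in.

```bash
python3 - <<'E'
from h import *
p,d,c=load('s23'); P=cloud(c,d); m=(abs(P[...,0]-.53)<.05)&(abs(P[...,1]+.2)<.05)&(P[...,2]>.2)&(P[...,2]<.235)
print('lid z',np.percentile(P[m][:,2],[10,50,90]).round(4))
r=np.c_[P[m][:,:2],np.ones(m.sum())]; k=(abs(P[m][:,2]-np.median(P[m][:,2]))<.004); print('tilt',np.linalg.lstsq(r[k],P[m][k][:,2],rcond=None)[0][:2].round(3))
p0,d0,c0=load('side0')
for n,(u,v) in dict(can=(262,112),tub=(291,160),bottle=(301,185)).items():
    a=p0[v-12:v+12,u-12:u+12].astype(int);b=p[v-12:v+12,u-12:u+12].astype(int); print(n,abs(a-b).mean().round(1),abs(d0-d)[v,u])
ok=(abs(P[...,0]-.532)<.058)&(P[...,2]>.13)&(P[...,2]<.145)&(P[...,1]<-.23)&(P[...,1]>-.26); print('flange top z',np.median(P[ok][:,2]).round(4),ok.sum())
print(workorder.job_done())
E
```

```text
lid z [0.2161 0.2171 0.2184]
tilt [-0.     0.005]
can 2.5 0.0011954308
tub 1.4 0.0029556751
bottle 2.2 0.0005735159
flange top z 0.1364 787
the job is handed in; nothing more can be done
None
```

The job is handed in: the burr ring is fully down in the bore, the hopper is seated level on its three pegs, and the dial pointer is on the long mark to within about 0.5°. The spray can, swab tub and dropper bottle had not moved, and it took about 33.5 s of the 62 s allowed.

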